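# Tug-test a stacking shelf tier's posts, then lay its carton layer

## Robot

A 7-joint arm with a two-finger parallel gripper is mounted at the origin on the work surface. World frame = base frame: x ahead of the robot, y to its left, z up, the work surface at z = 0. Lengths are in m, angles in degrees, forces in N, time in s.
With the tool pointing down it reaches from about 0.425 to 0.875 m from the base axis. Payload 4.7 kg.
Tool frame: the origin (TCP) lies at the very end of the fingers, on their centre line; the grasp point (between the pads) lies 19 mm behind it (manip.tcp_to_grasp is the distance from the TCP to the grasp point, in m); x points along the fingers, z is the direction in which the jaws open and shut, and the axes are right-handed (so a half turn about x gives the same grasp; the last joint's range is limited). The gripper opens to 87 mm and grips with 3 to 60 N. Pads are 19 mm wide; open, the fingers measure 117 mm over their backs; the gripper's body (75 mm by 190 mm) begins 51 mm behind the grasp point.
Start: joints at [-73.218, 18.392, -4.016, 83.108, 1.295, 78.541, -3.26], TCP at [0.179, 0.625, 0.223] pointing down, gripper open.
Joint ranges: [-163.93, 163.93], [-17.29, 119.83], [-79.2, 71.16], [3.27, 140.29], [-89.18, 269.18], [5.43, 117.66], [-154.24, 154.24]. Speed limits (degrees/s): [147.25, 147.25, 180, 180, 180, 180, 180].

## Interface

Orientations are given as [roll, pitch, yaw] about the fixed x, y, z axes, in that order (R = Rz(yaw) Ry(pitch) Rx(roll)).
In Python, from workcell import manip gives the robot as it stands.
- The arm moves only by the tool drive_tool, never from a script. Its argument "targets" is a list of rows, each a list of 7 numbers: the shift along the tool's x, y, z in mm, then the turn, a rotation vector about the tool's x, y, z in rad, then the opening, from -1 (shut) to 1 (fully open). A call has 1 to 20 rows; each row is the pose to reach, as a shift and turn from the pose commanded when the call began, along the tool's axes at that moment; what a row does not reach only later rows make up. A row lasts 1/10 s, in which the tool goes at most 50 mm and 8.59 degrees, less where a joint would pass 70% of its speed; a pose out of reach is approached as far as the arm can. A call with a gripper value outside its range is refused whole. The fingers move at their own pace and stop on an object; "grip_force" is the grip in N (left out, the last holds). Time passes only in rows, so rows that repeat a pose let the fingers close. It gives the time, the measured TCP pose, the force and the opening at its end, in the units of the state.
- manip.state(): the state, without advancing time (a new reading comes with each control period).
- manip.read_camera(name): name is "scene" or "top" or "wrist"; returns a dict with "frame" (400x640x3 uint8, blue, green, red), "depth" (400x640 float32, m along the optical axis (not along the pixel's ray), 0 where there is no reading), "intrinsics" (3x3 intrinsics, pixels), "camera_from_world" (4x4, takes a point from world to camera coordinates). Camera axes: x right, y down, z forward; pixel columns grow to the right and rows downward; lengths in m; the calibration is good to about 2 mm. A picture is of the moment at which its call begins.
- manip.sign_off(): hands the job in, once; it reports no verdict.
The state is a dict: "t": time; "joint_pos": joint angles; "qd": joint speeds; "joint_torque": joint torques, N m; "position": TCP position; "orientation": TCP orientation; "force": force on the tool from outside, world axes, zero at the start; "wrist_torque": the same for the moment, N m; "width": opening from 0.0 (shut) to 1.0 (fully open).
Only numpy, scipy, OpenCV 4.12 (cv2) and the standard library are available. Lean on these libraries where they do the work, as an engineer would, in place of code of your own. Each camera call takes 0.05 s, during which the arm holds its last target.

## Task

Before this stacking shelf tier is loaded, prove its four press-fit corner posts: pull each one straight up with rising force to about 15 N and stop there (over 20 N tears it out), which draws it up a few millimetres, its green band showing. Only when all four are proved, lay every carton from the mat flat on the deck, each within its own blue outline so that they interlock in the pinwheel pattern, and leave the posts drawn up. Leave the tape, the bolts and the anchors alone.

Things in the scene. Friction and masses are not known exactly. Their poses are not given: they have to be found in the camera images.
- deck: Fixed stacking shelf tier: an off-white vented resin slab 270 x 270 x 30 mm on the bench with a round 36 mm socket, 22 mm high, on each corner (socket axes 110 mm either side of the middle in x and y). Origin in the middle of its underside, z up; its top lies at z = 30 mm. Blue outlines on the top show the layer pattern: four 120 x 55 mm rectangles in a pinwheel round an open middle 70 mm square, 5 mm between neighbours. It may stand on the robot's left or right.
- mat: Fixed black rubber bench mat 330 x 280 x 3 mm on the other side, on which the cartons were delivered. Origin in the middle of its underside.
- spot_1 (a point): Middle of blue outline 1, on the deck's top (z = 30 mm in the deck's frame, x = -30, y = -62.5 mm). A carton here lies with its long axis along the deck's x axis. The open middle of the pinwheel lies beside its inner long side, centred 30 mm from this point towards the deck's +x.
- spot_2 (a point): Middle of blue outline 2, on the deck's top (z = 30 mm in the deck's frame, x = 62.5, y = -30 mm). A carton here lies with its long axis along the deck's y axis. The open middle of the pinwheel lies beside its inner long side, centred 30 mm from this point towards the deck's +y.
- spot_3 (a point): Middle of blue outline 3, on the deck's top (z = 30 mm in the deck's frame, x = 30, y = 62.5 mm). A carton here lies with its long axis along the deck's x axis. The open middle of the pinwheel lies beside its inner long side, centred 30 mm from this point towards the deck's -x.
- spot_4 (a point): Middle of blue outline 4, on the deck's top (z = 30 mm in the deck's frame, x = -62.5, y = 30 mm). A carton here lies with its long axis along the deck's y axis. The open middle of the pinwheel lies beside its inner long side, centred 30 mm from this point towards the deck's -y.
- post_1_shoulder (a point): Grey press-fit post at the deck's (-x, -y) corner: a plain round upright 24 mm in diameter that stands 48 mm out of its socket (socket rim 52 mm above the bench), then a spigot 14 mm across and 10 mm high. This point is on its axis at the top of the 24 mm part, 48 mm above the socket's rim when down (100 mm above the bench).
- post_1 (a joint): How far that post is drawn up (m), about 0 at first. Tight in its socket: still up to about 10 N of upward pull, then 1.4 mm up per further newton (6 to 7 mm at 15 N), a green band showing above the rim from 1.5 mm on; let go, it stays so. Under 2.2 mm (12 N) is no proof; over 14 mm (20 N) tears the barbs. Pushing down with over 4 N pushes a drawn-up post back.
- post_2_shoulder (a point): Grey press-fit post at the deck's (+x, -y) corner: a plain round upright 24 mm in diameter that stands 48 mm out of its socket (socket rim 52 mm above the bench), then a spigot 14 mm across and 10 mm high. This point is on its axis at the top of the 24 mm part, 48 mm above the socket's rim when down (100 mm above the bench).
- post_2 (a joint): How far that post is drawn up (m), about 0 at first. Tight in its socket: still up to about 10 N of upward pull, then 1.4 mm up per further newton (6 to 7 mm at 15 N), a green band showing above the rim from 1.5 mm on; let go, it stays so. Under 2.2 mm (12 N) is no proof; over 14 mm (20 N) tears the barbs. Pushing down with over 4 N pushes a drawn-up post back.
- post_3_shoulder (a point): Grey press-fit post at the deck's (+x, +y) corner: a plain round upright 24 mm in diameter that stands 48 mm out of its socket (socket rim 52 mm above the bench), then a spigot 14 mm across and 10 mm high. This point is on its axis at the top of the 24 mm part, 48 mm above the socket's rim when down (100 mm above the bench).
- post_3 (a joint): How far that post is drawn up (m), about 0 at first. Tight in its socket: still up to about 10 N of upward pull, then 1.4 mm up per further newton (6 to 7 mm at 15 N), a green band showing above the rim from 1.5 mm on; let go, it stays so. Under 2.2 mm (12 N) is no proof; over 14 mm (20 N) tears the barbs. Pushing down with over 4 N pushes a drawn-up post back.
- post_4_shoulder (a point): Grey press-fit post at the deck's (-x, +y) corner: a plain round upright 24 mm in diameter that stands 48 mm out of its socket (socket rim 52 mm above the bench), then a spigot 14 mm across and 10 mm high. This point is on its axis at the top of the 24 mm part, 48 mm above the socket's rim when down (100 mm above the bench).
- post_4 (a joint): How far that post is drawn up (m), about 0 at first. Tight in its socket: still up to about 10 N of upward pull, then 1.4 mm up per further newton (6 to 7 mm at 15 N), a green band showing above the rim from 1.5 mm on; let go, it stays so. Under 2.2 mm (12 N) is no proof; over 14 mm (20 N) tears the barbs. Pushing down with over 4 N pushes a drawn-up post back.
- carton_1: Closed carton of fasteners, brown with a white tape band, 120 x 55 x 55 mm, about 0.25 kg. Origin at its centre, x along its long axis. Square in section, so any long face may be down. May be absent.
- carton_2: Closed carton of fasteners, white with a brown tape band, 120 x 55 x 55 mm, about 0.25 kg. Origin at its centre, x along its long axis. Square in section, so any long face may be down. May be absent.
- carton_3: Closed carton of fasteners, yellow-green with a dark green tape band, 120 x 55 x 55 mm, about 0.25 kg. Origin at its centre, x along its long axis. Square in section, so any long face may be down. May be absent.
- carton_4: Closed carton of fasteners, blue with a white tape band, 120 x 55 x 55 mm, about 0.25 kg. Origin at its centre, x along its long axis. Square in section, so any long face may be down. May be absent.
- tape: Roll of blue tape 100 mm across, 45 mm high, lying flat. Bystander; origin in the middle of its underside.
- bolt_box: Clear open box of bolts 90 x 120 x 55 mm. Bystander; origin in the middle of its underside.
- anchor_box: White open box of screw anchors 90 x 110 x 60 mm. Bystander; origin in the middle of its underside.
Things that resemble listed ones, but are neither listed nor needed, are in the scene too. Leave any orange look-alike of the carton_4 alone. Leave any red look-alike of the carton_2 alone.

How it is judged (in metres and radians):
On the way:
1. all four posts have been pulled to the proof force and stay drawn up (2.2 mm or more) while no carton is yet on the deck (value of joint each of post_1, post_2, post_3, post_4 above 0.0022 m and (horizontal distance between carton_1 and deck above 0.135 m or z of carton_1 in the frame of deck above 0.12 m) and (horizontal distance between carton_2 and deck above 0.135 m or z of carton_2 in the frame of deck above 0.12 m) and (horizontal distance between carton_3 and deck above 0.135 m or z of carton_3 in the frame of deck above 0.12 m) and (horizontal distance between carton_4 and deck above 0.135 m or z of carton_4 in the frame of deck above 0.12 m)), for 0.3 s.
At the end, for the whole second after the job is handed in: All four posts are still drawn up by 2.2 mm or more, and every carton present lies flat on the deck in an outline of its own, its centre within 10 mm of the outline's middle in the deck's x and y, its long axis within 7 degrees of the outline's, at rest (value of joint each of post_1, post_2, post_3, post_4 above 0.0022 m and ((x of carton_1 in the frame of deck between -0.04 and -0.02 m and y of carton_1 in the frame of deck between -0.0725 and -0.0525 m and angle between the x axis of carton_1 and the x axis of deck, either way round below 0.12 rad) or (x of carton_1 in the frame of deck between 0.0525 and 0.0725 m and y of carton_1 in the frame of deck between -0.04 and -0.02 m and angle between the x axis of carton_1 and the y axis of deck, either way round below 0.12 rad) or (x of carton_1 in the frame of deck between 0.02 and 0.04 m and y of carton_1 in the frame of deck between 0.0525 and 0.0725 m and angle between the x axis of carton_1 and the x axis of deck, either way round below 0.12 rad) or (x of carton_1 in the frame of deck between -0.0725 and -0.0525 m and y of carton_1 in the frame of deck between 0.02 and 0.04 m and angle between the x axis of carton_1 and the y axis of deck, either way round below 0.12 rad)) and z of carton_1 in the frame of deck between 0.0515 and 0.0635 m and linear speed of each of carton_1, carton_2, carton_3, carton_4 below 0.02 m/s and ((x of carton_2 in the frame of deck between -0.04 and -0.02 m and y of carton_2 in the frame of deck between -0.0725 and -0.0525 m and angle between the x axis of carton_2 and the x axis of deck, either way round below 0.12 rad) or (x of carton_2 in the frame of deck between 0.0525 and 0.0725 m and y of carton_2 in the frame of deck between -0.04 and -0.02 m and angle between the x axis of carton_2 and the y axis of deck, either way round below 0.12 rad) or (x of carton_2 in the frame of deck between 0.02 and 0.04 m and y of carton_2 in the frame of deck between 0.0525 and 0.0725 m and angle between the x axis of carton_2 and the x axis of deck, either way round below 0.12 rad) or (x of carton_2 in the frame of deck between -0.0725 and -0.0525 m and y of carton_2 in the frame of deck between 0.02 and 0.04 m and angle between the x axis of carton_2 and the y axis of deck, either way round below 0.12 rad)) and z of carton_2 in the frame of deck between 0.0515 and 0.0635 m and ((x of carton_3 in the frame of deck between -0.04 and -0.02 m and y of carton_3 in the frame of deck between -0.0725 and -0.0525 m and angle between the x axis of carton_3 and the x axis of deck, either way round below 0.12 rad) or (x of carton_3 in the frame of deck between 0.0525 and 0.0725 m and y of carton_3 in the frame of deck between -0.04 and -0.02 m and angle between the x axis of carton_3 and the y axis of deck, either way round below 0.12 rad) or (x of carton_3 in the frame of deck between 0.02 and 0.04 m and y of carton_3 in the frame of deck between 0.0525 and 0.0725 m and angle between the x axis of carton_3 and the x axis of deck, either way round below 0.12 rad) or (x of carton_3 in the frame of deck between -0.0725 and -0.0525 m and y of carton_3 in the frame of deck between 0.02 and 0.04 m and angle between the x axis of carton_3 and the y axis of deck, either way round below 0.12 rad)) and z of carton_3 in the frame of deck between 0.0515 and 0.0635 m and ((x of carton_4 in the frame of deck between -0.04 and -0.02 m and y of carton_4 in the frame of deck between -0.0725 and -0.0525 m and angle between the x axis of carton_4 and the x axis of deck, either way round below 0.12 rad) or (x of carton_4 in the frame of deck between 0.0525 and 0.0725 m and y of carton_4 in the frame of deck between -0.04 and -0.02 m and angle between the x axis of carton_4 and the y axis of deck, either way round below 0.12 rad) or (x of carton_4 in the frame of deck between 0.02 and 0.04 m and y of carton_4 in the frame of deck between 0.0525 and 0.0725 m and angle between the x axis of carton_4 and the x axis of deck, either way round below 0.12 rad) or (x of carton_4 in the frame of deck between -0.0725 and -0.0525 m and y of carton_4 in the frame of deck between 0.02 and 0.04 m and angle between the x axis of carton_4 and the y axis of deck, either way round below 0.12 rad)) and z of carton_4 in the frame of deck between 0.0515 and 0.0635 m); the robot touches nothing.
It fails at once if a post was pulled with over 20 N (drawn up more than 14 mm) (value of joint any of post_1, post_2, post_3, post_4 above 0.014 m).
It fails at once if the tape, the bolt box or the anchor box was moved by more than 20 mm (distance of any of tape, bolt_box, anchor_box from where it was at the start of the episode above 0.02 m).
Of carton_1, carton_2, carton_3, carton_4 only 3 to 4 are there at a start; the rules pass over those that are not, and their reading is None.
At some moment in a run one of carton_1, carton_2, carton_3, carton_4 may be knocked a few centimetres aside while the robot is not near it.
Once in a run the grip may slacken for a moment while it holds something.
It also fails if it takes over 192 s, if anything falls off the work surface, if the arm or the gripper's body presses on something with over 40 N, if the wrist force passes 120 N, or if a joint passes its speed limit or range.

## Working session

There is one attempt and no reset: what is moved stays moved. The work goes in short steps, Python scripts to look and compute and a tool call to move; the robot and the scene stay as the last step left them, time stands still between calls to the robot, and variables do not carry over. Pictures are saved under pics/ and viewed, and the job is handed in when it is done.

Besides the shell and the picture viewer there is one more tool, called after "Call:" as name([rows], argument=value, ...), one row to a line, values as JSON. drive_tool: Moves the arm, as the interface text tells. Its arguments: {"type":"object","properties":{"targets":{"type":"array"},"grip_force":{"type":"number"}},"required":["targets"]}

```bash
ls; mkdir -p pics
python3 - <<'E'
from workcell import manip
import cv2
s=manip.state();print(s)
for n in("scene","top","wrist"):
    d=manip.read_camera(n);cv2.imwrite(f"pics/{n}0.png",d["frame"]);print(n,d["intrinsics"].tolist(),d["camera_from_world"].round(4).tolist())
print(manip.tcp_to_grasp)
E
```

```text
pics
{'t': 0.0, 'joint_pos': array([-73.21768981,  18.43829144,  -4.01717187,  83.1731424 ,
         1.29473101,  78.53933574,  -3.2600762 ]), 'qd': array([ 0.02975624,  0.06884938, -0.00656726,  0.00791957,  0.05100536,
        0.04337799,  0.01633339]), 'joint_torque': array([ 7.67241709e-04, -4.91303480e+01, -4.03702743e-01, -3.12533391e+01,
       -6.41333009e-02,  4.36990173e-02,  1.80750803e-04]), 'position': array([0.17876884, 0.6243811 , 0.22148584]), 'orientation': array([-177.38629083,   89.89435117, -103.35746365]), 'force': array([ 0.02152321, -0.07270403,  0.70837038]), 'wrist_torque': array([-0.01299796,  0.01734424,  0.07454034]), 'width': 0.996248109775341}
scene [[398.98853456747645, 0.0, 320.3905112918052], [0.0, 398.98853456747645, 204.24108814244562], [0.0, 0.0, 1.0]] [[0.1248, 0.9922, 0.0045, 0.0036], [0.7957, -0.0974, -0.5979, -0.3719], [-0.5928, 0.0782, -0.8016, 1.272], [0.0, 0.0, 0.0, 1.0]]
top [[420.2155873476513, 0.0, 317.88800759348015], [0.0, 420.2155873476513, 205.61738793797366], [0.0, 0.0, 1.0]] [[0.0272, -0.9995, 0.017, -0.0947], [-0.988, -0.0295, -0.1517, 0.5189], [0.1522, -0.0126, -0.9883, 1.071], [0.0, 0.0, 0.0, 1.0]]
wrist [[337.769057213546, 0.0, 319.0513978821578], [0.0, 337.769057213546, 195.4647328019412], [0.0, 0.0, 1.0]] [[0.2736, 0.9618, -0.0015, -0.649], [0.9229, -0.2621, 0.282, -0.0364], [0.2708, -0.0786, -0.9594, 0.3899], [0.0, 0.0, 0.0, 1.0]]
0.0187
```

View pics/top0.png

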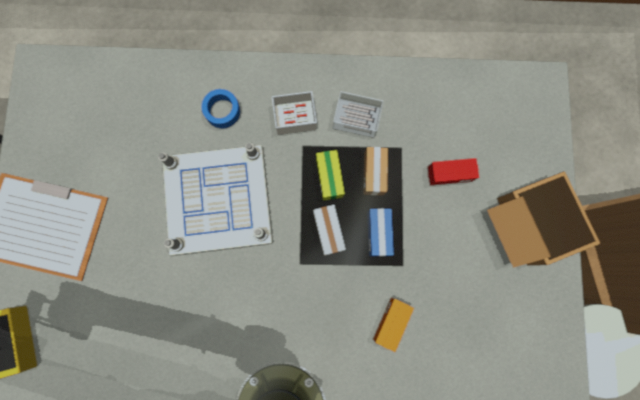

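View pics/scene0.png

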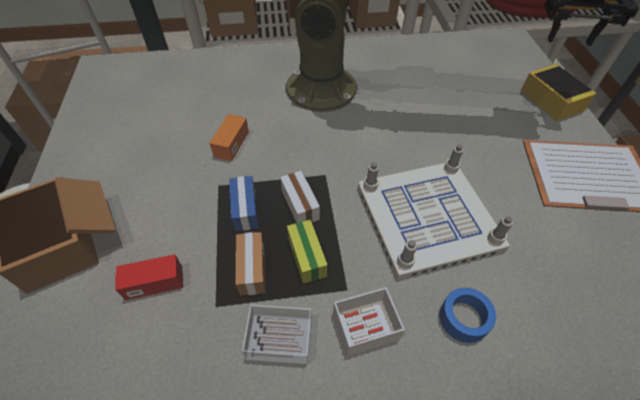

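View pics/wrist0.png

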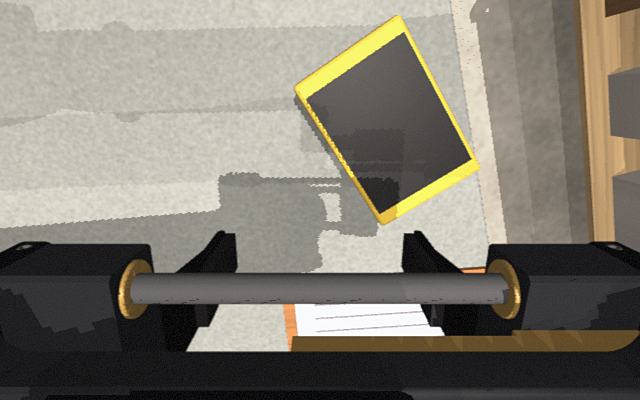

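```bash
cat > h.py <<'E'
from workcell import manip
import numpy as np, cv2
from scipy.spatial.transform import Rotation as R
def ray(d,uv,z):
    uv=np.atleast_2d(np.asarray(uv,float));K=d["intrinsics"];T=d["camera_from_world"]
    p=np.c_[uv,np.ones(len(uv))]@np.linalg.inv(K).T
    w=p@T[:3,:3]; c=-T[:3,:3].T@T[:3,3]
    return c+w*((z-c[2])/w[:,2])[:,None]
def proj(d,P):
    P=np.atleast_2d(P);T=d["camera_from_world"];q=(P@T[:3,:3].T+T[:3,3])@d["intrinsics"].T
    return q[:,:2]/q[:,2:]
def grasp_R(jaw_deg):  # tool x down, z along jaw direction
    a=np.radians(jaw_deg);z=np.array([np.cos(a),np.sin(a),0]);x=np.array([0,0,-1.]);y=np.cross(z,x)
    return np.c_[x,y,z]
def to(p,jaw):  # delta in tool axes from the measured pose to TCP p, jaw direction (mod 180, nearest turn)
    s=manip.state();Rc=R.from_euler('xyz',s["orientation"],degrees=True)
    best=min(((Rc.inv()*R.from_matrix(grasp_R(jaw+k))).as_rotvec() for k in(0,180)),key=np.linalg.norm)
    alt=max(((Rc.inv()*R.from_matrix(grasp_R(jaw+k))).as_rotvec() for k in(0,180)),key=np.linalg.norm)
    dp=Rc.as_matrix().T@(np.array(p)-s["position"])*1e3
    print("to",np.round(p,4),"jaw",round(jaw,1),"shift",dp.round(1),"rot",best.round(3),"| alt",alt.round(3),"j7",s["joint_pos"][6].round(1),"t",round(s["t"],2))
def st():
    s=manip.state();print("t",round(s["t"],2),"p",s["position"].round(4),"F",s["force"].round(2),"w",round(s["width"],3),"j",s["joint_pos"].round(0))
def mask(d,lo,hi,roi=None):
    m=cv2.inRange(cv2.cvtColor(d["frame"],cv2.COLOR_BGR2HSV),np.array(lo),np.array(hi))
    if roi:
        z=np.zeros_like(m);x0,y0,x1,y1=roi;z[y0:y1,x0:x1]=m[y0:y1,x0:x1];m=z
    return m
E
python3 - <<'E'
from h import *
d=manip.read_camera("top")
f=d["frame"]
cv2.imwrite("pics/c1.png",cv2.resize(f[135:275,150:280],None,fx=4.5,fy=4,interpolation=cv2.INTER_CUBIC)[:, :])
cv2.imwrite("pics/c2.png",cv2.resize(f[135:275,290:420],None,fx=4,fy=4,interpolation=cv2.INTER_CUBIC))
m=mask(d,(105,90,60),(130,255,255),(155,140,280,260))
n,l,s,c=cv2.connectedComponentsWithStats(m)
for i in range(1,n):
    if s[i,4]>30:
        v,u=np.where(l==i);P=ray(d,np.c_[u,v],.03)[:,:2];r=cv2.minAreaRect((P*1e3).astype(np.float32));print(s[i],np.round(r[0],1),np.round(r[1],1),round(r[2],1))
dp=d["depth"]
T=d["camera_from_world"]
for roi in((160,140,275,260),(300,140,410,270)):
    x0,y0,x1,y1=roi
    v,u=np.mgrid[y0:y1,x0:x1];z=dp[v,u]
    K=d["intrinsics"];pc=np.stack([(u-K[0,2])/K[0,0]*z,(v-K[1,2])/K[1,1]*z,z],-1).reshape(-1,3)
    w=(pc-T[:3,3])@T[:3,:3]
    hz=w[:,2].reshape(u.shape)
    lim=.045
    mm=((hz>lim)*255).astype(np.uint8)
    n,l,s,c=cv2.connectedComponentsWithStats(mm)
    W=w.reshape(u.shape+(3,))
    for i in range(1,n):
        if s[i,4]>8:
            Q=W[l==i]; top=Q[Q[:,2]>Q[:,2].max()-.012]
            r=cv2.minAreaRect((Q[:,:2]*1e3).astype(np.float32))
            print("hi",s[i].tolist(),(s[i][:2]+[x0,y0]),Q[:,2].max().round(3),top.mean(0).round(4),np.round(r[0],1),np.round(r[1],1),round(r[2],1))
E
```

```text
hi [85, 2, 14, 17, 177] [245 142] 0.114 [0.6573 0.1009 0.1075] [657.2 100.1] [29.3 33.4] 27.5
hi [0, 12, 16, 17, 196] [160 152] 1.139 [ 0.3522 -0.0658  1.1388] [499.9 126.2] [483.3  35.2] 56.6
hi [93, 87, 14, 14, 157] [253 227] 1.139 [ 0.3522 -0.0658  1.1388] [394.7  11.5] [173.5  32.9] 50.5
hi [3, 97, 20, 14, 200] [163 237] 1.139 [ 0.3522 -0.0658  1.1388] [390.3 115.1] [368.1  34.3] 83.4
hi [65, 7, 22, 46, 961] [365 147] 1.139 [ 0.3522 -0.0658  1.1388] [ 506.7 -182.4] [ 94.4 375.3] 67.1
hi [16, 10, 28, 48, 958] [316 150] 1.139 [ 0.3522 -0.0658  1.1388] [ 510.4 -106.1] [ 75.3 317.6] 89.1
hi [13, 65, 33, 50, 1001] [313 205] 1.139 [ 0.3522 -0.0658  1.1388] [ 436.7 -108.2] [ 83.2 169.8] 89.5
hi [69, 69, 24, 46, 1004] [369 209] 1.139 [ 0.3522 -0.0658  1.1388] [ 438.7 -166.1] [124.8 233.5] 12.7
```

View pics/c1.png

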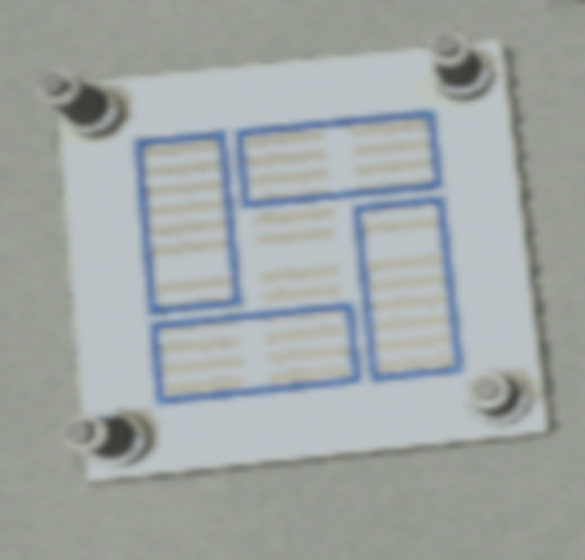

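View pics/c2.png

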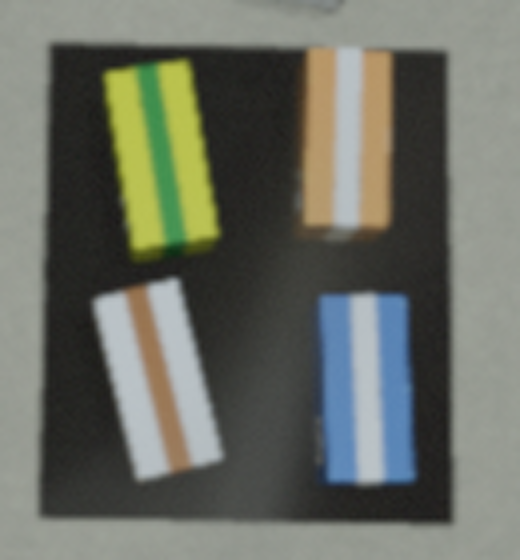

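Run:
```python
from h import *
d=manip.read_camera("top")
f=d["frame"].astype(int)
m=((f[...,0]-f[...,2])>35).astype(np.uint8)*255
z=np.zeros_like(m);z[150:250,165:270]=m[150:250,165:270];m=z
cs,_=cv2.findContours(m,cv2.RETR_EXTERNAL,cv2.CHAIN_APPROX_NONE)
C=[]
for c in cs:
    if len(c)<40: continue
    P=(ray(d,c[:,0],.03)[:,:2]*1e3).astype(np.float32);r=cv2.minAreaRect(P);C.append((r,P));print("outl",np.round(r[0],1),np.round(r[1],1),round(r[2],1),len(c))
# cartons
hs=cv2.cvtColor(d["frame"],cv2.COLOR_BGR2HSV)
roi=np.zeros(m.shape,np.uint8);roi[147:264,303:402]=1
b=((hs[...,2]>75)&(roi>0)).astype(np.uint8)*255
n,l,s,c=cv2.connectedComponentsWithStats(b)
for i in range(1,n):
    if s[i,4]>100:
        v,u=np.where(l==i);P=ray(d,np.c_[u,v],.058)[:,:2];r=cv2.minAreaRect((P*1e3).astype(np.float32));print("cart",s[i],np.round(r[0],1),np.round(r[1],1),round(r[2],1),d["frame"][int(c[i][1]),int(c[i][0])])
# post tips by eye
for uv in((162.7,154),(249.5,145.5),(168,243),(258.5,231.5)): print(uv,ray(d,uv,.11).round(4))
```

```text
outl [468.4 213.7] [ 56.2 120.1] 8.1 128
outl [514.3 127.3] [121.1  56.2] 8.5 125
outl [555.2 259.7] [121.   55.2] 8.6 124
outl [601. 173.] [ 56.1 120.6] 8.4 125
cart [ 360  147   42   49 1163] [ 616.8 -244.4] [130.  109.6] 1.9 [194 191 183]
cart [ 316  150   29   50 1091] [ 604.4 -109.1] [129.   61.4] 10.8 [ 78 145  68]
cart [ 313  204   34   52 1159] [ 457.5 -110.2] [126.1  62.4] 15.5 [ 86 120 154]
cart [ 369  208   25   49 1151] [ 455.3 -244.6] [124.9  62.2] 0.5 [196 191 182]
(162.7, 154) [[0.63   0.3138 0.11  ]]
(249.5, 145.5) [[0.6591 0.0979 0.11  ]]
(168, 243) [[0.408  0.2825 0.11  ]]
(258.5, 231.5) [[0.4422 0.0646 0.11  ]]
```

Run:
```python
from h import *
dt=manip.read_camera("top");ds=manip.read_camera("scene")
c=np.array([.5347,.1934]);a=np.radians(8.4);e1=np.array([np.cos(a),np.sin(a)]);e2=np.array([-e1[1],e1[0]])
rows=[]
for d in(dt,ds):
    row=[]
    for s1,s2 in((1,1),(1,-1),(-1,1),(-1,-1)):
        p=c+.11*(s1*e1+s2*e2)
        u=proj(d,[*p,.11])[0];u2=proj(d,[*p,.10])[0];u3=proj(d,[*p,.052])[0]
        x0,y0=int(u3[0])-17,int(u3[1])-22
        if d is ds: y0-=8
        im=cv2.resize(d["frame"][y0:y0+36,x0:x0+34],None,fx=6,fy=6,interpolation=cv2.INTER_NEAREST)
        for q,col in((u,(0,0,255)),(u2,(0,255,0)),(u3,(255,0,0))): cv2.circle(im,(int((q[0]-x0+.5)*6),int((q[1]-y0+.5)*6)),3,col,-1)
        row.append(im)
    rows.append(np.hstack([cv2.copyMakeBorder(r,0,2,0,2,0) for r in row]))
cv2.imwrite("pics/posts.png",np.vstack(rows)[:600,:800] if 0 else np.vstack(rows)[:, :])
print(np.vstack(rows).shape)
f=ds["frame"].astype(int)
m=((f[...,0]-f[...,2])>35).astype(np.uint8)*255
z=np.zeros_like(m);z[165:260,375:490]=255;m&=z
cs,_=cv2.findContours(m,cv2.RETR_EXTERNAL,cv2.CHAIN_APPROX_NONE)
for k in cs:
    if len(k)>40:
        r=cv2.minAreaRect((ray(ds,k[:,0],.03)[:,:2]*1e3).astype(np.float32));print(np.round(r[0],1),np.round(r[1],1),round(r[2],1))
```

```text
(436, 824, 3)
[598.8 170. ] [ 53.8 119.1] 8.4
[553.2 256.8] [119.2  54.1] 8.9
[512.2 124.3] [118.7  53.6] 8.4
[466.4 210.8] [ 53.9 118.4] 8.4
```

View pics/posts.png

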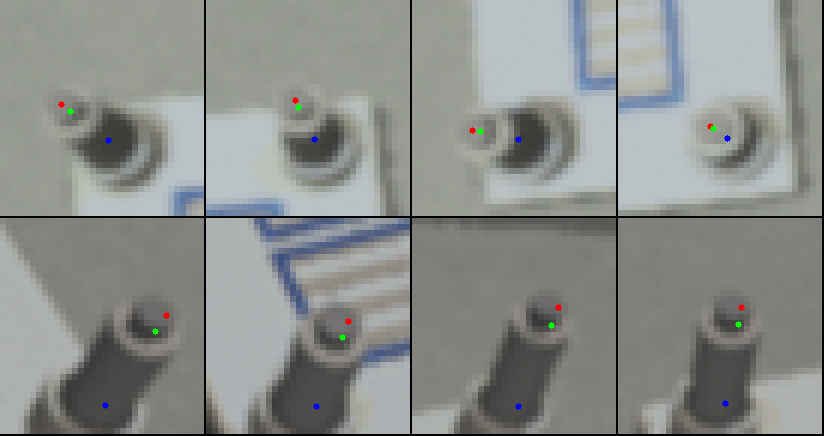

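```bash
cat >> h.py <<'E'
C=np.array([.5335,.191]);A=8.4
def dk(x,y):
    a=np.radians(A);return C+x*np.array([np.cos(a),np.sin(a)])+y*np.array([-np.sin(a),np.cos(a)])
E
python3 - <<'E'
from h import *
st()
for j in(8.4,98.4): to([*dk(.11,.11),.22],j)
E
```

```text
t 0.35 p [0.1789 0.6248 0.2224] F [-0.44 -0.47 -0.06] w 1.003 j [-73.  18.  -4.  83.   1.  79.  -3.]
to [0.6263 0.3159 0.22  ] jaw 8.4 shift [   2.4 -515.1 -173.9] rot [ 1.145 -0.     0.   ] | alt [-1.996 -0.    -0.   ] j7 -3.3 t 0.35
to [0.6263 0.3159 0.22  ] jaw 98.4 shift [   2.4 -515.1 -173.9] rot [-0.425 -0.    -0.   ] | alt [ 2.716 -0.     0.   ] j7 -3.3 t 0.35
```

Call:
drive_tool([
  [2, -515, -174, -0.425, 0, 0, 1],
  [2, -515, -174, -0.425, 0, 0, 1],
  [2, -515, -174, -0.425, 0, 0, 1],
  [2, -515, -174, -0.425, 0, 0, 1],
  [2, -515, -174, -0.425, 0, 0, 1],
  [2, -515, -174, -0.425, 0, 0, 1],
  [2, -515, -174, -0.425, 0, 0, 1],
  [2, -515, -174, -0.425, 0, 0, 1],
  [2, -515, -174, -0.425, 0, 0, 1],
  [2, -515, -174, -0.425, 0, 0, 1],
  [2, -515, -174, -0.425, 0, 0, 1],
  [2, -515, -174, -0.425, 0, 0, 1],
  [2, -515, -174, -0.425, 0, 0, 1],
  [2, -515, -174, -0.425, 0, 0, 1],
  [2, -515, -174, -0.425, 0, 0, 1],
  [2, -515, -174, -0.425, 0, 0, 1],
], grip_force=40)

```text
t: 1.95
position: [0.625, 0.3175, 0.2209]
orientation: [-2.5, 90.0, 96.0]
force: [-0.4, -0.2, -0.9]
width: 1.002
```

Run:
```python
from h import *
st();to([*dk(.11,.11),.16],98.4)
d=manip.read_camera("wrist");cv2.imwrite("pics/w1.png",d["frame"])
for n,q in(("tip",.11),("sh",.1),("rim",.052)): print(n,proj(d,[*dk(.11,.11),q]))
for q in((-.11,.11),(.11,-.11),(-.11,-.11)): print(q,proj(d,[*dk(*q),.11]))
```

```text
t 1.95 p [0.625  0.3175 0.2209] F [-0.36 -0.19 -0.95] w 1.002 j [-35.  25.   9.  75.  -4.  80.  72.]
to [0.6263 0.3159 0.16  ] jaw 98.4 shift [60.9 -0.9 -1.8] rot [0.002 0.001 0.   ] | alt [-3.139e+00 -0.000e+00  1.000e-03] j7 71.9 t 1.95
tip [[317.5762055  192.19127038]]
sh [[317.61317962 189.04613996]]
rim [[317.76152375 176.42753829]]
(-0.11, 0.11) [[ 318.42317832 -130.87608464]]
(0.11, -0.11) [[ 54.91905409 191.3129812 ]]
(-0.11, -0.11) [[ -18.03227064 -132.64554222]]
```

View pics/w1.png

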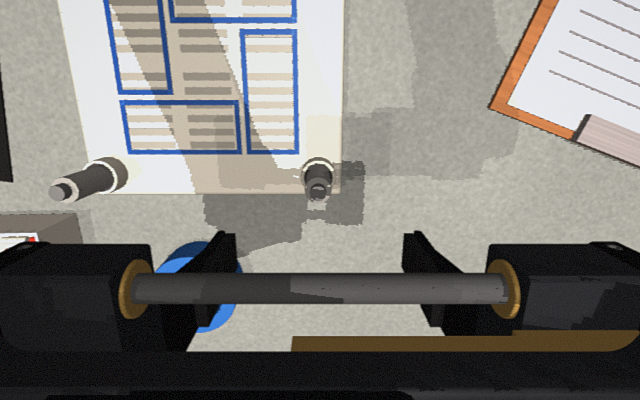

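Wrist view: post tip at (317,190) against a prediction of (317.6,192), so the deck pose holds. Descending and gripping.

Call:
drive_tool([
  [50, -1, -2, 0, 0, 0, 1],
  [95, -1, -2, 0, 0, 0, 1],
  [130, -1, -2, 0, 0, 0, 1],
  [150, -1, -2, 0, 0, 0, 1],
  [159, -1, -2, 0, 0, 0, 1],
  [159, -1, -2, 0, 0, 0, 1],
  [159, -1, -2, 0, 0, 0, 1],
  [159, -1, -2, 0, 0, 0, 1],
])

```text
t: 2.8
position: [0.6287, 0.3148, 0.0638]
orientation: [-69.4, 89.8, 29.0]
force: [0.6, 0.4, -0.0]
width: 0.999
```

Call:
drive_tool([
  [0, 0, 0, 0, 0, 0, -1],
  [0, 0, 0, 0, 0, 0, -1],
  [0, 0, 0, 0, 0, 0, -1],
  [0, 0, 0, 0, 0, 0, -1],
  [0, 0, 0, 0, 0, 0, -1],
  [0, 0, 0, 0, 0, 0, -1],
  [0, 0, 0, 0, 0, 0, -1],
  [0, 0, 0, 0, 0, 0, -1],
  [0, 0, 0, 0, 0, 0, -1],
  [0, 0, 0, 0, 0, 0, -1],
], grip_force=45)

```text
t: 3.8
position: [0.627, 0.3166, 0.0616]
orientation: [-16.2, 89.8, 82.3]
force: [-0.1, 4.4, -2.6]
width: 0.264
```

Run:
```python
from h import *
st()
```

```text
t 3.8 p [0.627  0.3166 0.0616] F [-0.13  4.42 -2.59] w 0.264 j [-35.  31.   8.  85.  -5.  64.  73.]
```

Call:
drive_tool([
  [-1, 0, 0, 0, 0, 0, -1],
  [-1, 0, 0, 0, 0, 0, -1],
  [-2, 0, 0, 0, 0, 0, -1],
  [-2, 0, 0, 0, 0, 0, -1],
  [-3, 0, 0, 0, 0, 0, -1],
  [-3, 0, 0, 0, 0, 0, -1],
  [-3, 0, 0, 0, 0, 0, -1],
])

```text
t: 4.5
position: [0.6269, 0.3166, 0.0626]
orientation: [-10.4, 89.8, 88.1]
force: [3.8, 6.6, -10.2]
width: 0.262
```

Call:
drive_tool([
  [-0.5, 0, 0, 0, 0, 0, -1],
  [-1, 0, 0, 0, 0, 0, -1],
  [-1.5, 0, 0, 0, 0, 0, -1],
  [-2, 0, 0, 0, 0, 0, -1],
  [-2, 0, 0, 0, 0, 0, -1],
  [-2, 0, 0, 0, 0, 0, -1],
])

```text
t: 5.1
position: [0.6269, 0.3166, 0.0643]
orientation: [-10.1, 89.8, 88.4]
force: [4.7, 7.1, -11.4]
width: 0.264
```

Call:
drive_tool([
  [-0.5, 0, 0, 0, 0, 0, -1],
  [-1, 0, 0, 0, 0, 0, -1],
  [-1.5, 0, 0, 0, 0, 0, -1],
  [-2, 0, 0, 0, 0, 0, -1],
  [-2.5, 0, 0, 0, 0, 0, -1],
  [-3, 0, 0, 0, 0, 0, -1],
  [-3, 0, 0, 0, 0, 0, -1],
  [-3, 0, 0, 0, 0, 0, -1],
])

```text
t: 5.9
position: [0.6269, 0.3166, 0.0668]
orientation: [-9.7, 89.9, 88.8]
force: [4.5, 7.5, -13.4]
width: 0.264
```

Call:
drive_tool([
  [-0.5, 0, 0, 0, 0, 0, -1],
  [-1, 0, 0, 0, 0, 0, -1],
  [-1.5, 0, 0, 0, 0, 0, -1],
  [-2, 0, 0, 0, 0, 0, -1],
  [-2, 0, 0, 0, 0, 0, -1],
  [-2, 0, 0, 0, 0, 0, -1],
])

```text
t: 6.5
position: [0.6269, 0.3166, 0.0685]
orientation: [-5.7, 89.9, 92.7]
force: [6.4, 8.6, -14.4]
width: 0.262
```

Call:
drive_tool([
  [1, 0, 0, 0, 0, 0, -0.2],
  [1, 0, 0, 0, 0, 0, 0.4],
  [1, 0, 0, 0, 0, 0, 1],
  [1, 0, 0, 0, 0, 0, 1],
  [1, 0, 0, 0, 0, 0, 1],
  [1, 0, 0, 0, 0, 0, 1],
  [-40, 0, 0, 0, 0, 0, 1],
  [-90, 0, 0, 0, 0, 0, 1],
  [-90, 0, 0, 0, 0, 0, 1],
  [-90, 0, 0, 0, 0, 0, 1],
])

```text
t: 7.5
position: [0.6285, 0.3145, 0.164]
orientation: [-69.1, 89.8, 29.2]
force: [-0.7, 0.3, -0.5]
width: 0.983
```

Run:
```python
from h import *
st();to([*dk(.11,-.11),.16],98.4)
d=manip.read_camera("wrist");cv2.imwrite("pics/w2.png",d["frame"])
for q in((.11,.11),(.11,-.11)): print(q,proj(d,[*dk(*q),.117]))
```

```text
t 7.5 p [0.6285 0.3145 0.164 ] F [-0.71  0.28 -0.47] w 0.983 j [-35.  26.   9.  80.  -4.  74.  72.]
to [0.6584 0.0982 0.16  ] jaw 98.4 shift [   3.7    2.  -218.3] rot [-0.001  0.002  0.004] | alt [ 3.141e+00  6.000e-03 -2.000e-03] j7 72.3 t 7.5
(0.11, 0.11) [[322.55630278 214.15157602]]
(0.11, -0.11) [[-14.08050087 214.00684427]]
```

View pics/w2.png

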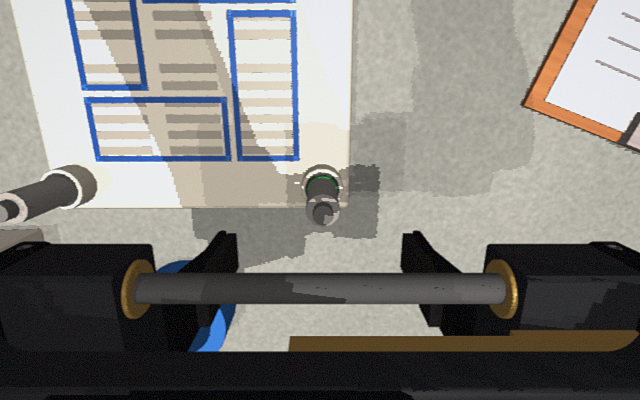

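Call:
drive_tool([
  [0, 2, -50, 0, 0, 0.004, 1],
  [0, 2, -100, 0, 0, 0.004, 1],
  [0, 2, -150, 0, 0, 0.004, 1],
  [0, 2, -195, 0, 0, 0.004, 1],
  [0, 2, -218, 0, 0, 0.004, 1],
  [0, 2, -218, 0, 0, 0.004, 1],
  [0, 2, -218, 0, 0, 0.004, 1],
  [0, 2, -218, 0, 0, 0.004, 1],
])

```text
t: 8.35
position: [0.6563, 0.1007, 0.1604]
orientation: [76.0, 89.7, 174.6]
force: [1.3, 0.4, -0.4]
width: 1.003
```

Run:
```python
from h import *
st();to([*dk(.11,-.11),.061],98.4)
d=manip.read_camera("wrist");cv2.imwrite("pics/w3.png",d["frame"])
for q in((.11,.11),(.11,-.11)): print(q,proj(d,[*dk(*q),.110]))
```

```text
t 8.35 p [0.6563 0.1007 0.1604] F [ 1.34  0.41 -0.41] w 1.003 j [-21.  22.  13.  86.  -5.  73.  91.]
to [0.6584 0.0982 0.061 ] jaw 98.4 shift [99.4 -2.2 -2.9] rot [ 0.003  0.001 -0.006] | alt [-3.139e+00  9.000e-03  2.000e-03] j7 91.2 t 8.35
(0.11, 0.11) [[644.22347892 219.48899405]]
(0.11, -0.11) [[315.75715475 218.38979516]]
```

View pics/w3.png

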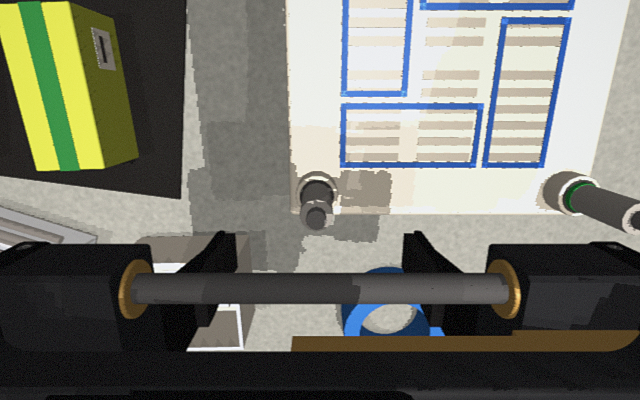

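Call:
drive_tool([
  [40, -2, -3, 0, 0, 0, 1],
  [75, -2, -3, 0, 0, 0, 1],
  [95, -2, -3, 0, 0, 0, 1],
  [99, -2, -3, 0, 0, 0, 1],
  [99, -2, -3, 0, 0, 0, 1],
  [99, -2, -3, 0, 0, 0, 1],
  [99, -2, -3, 0, 0, 0, 1],
  [99, -2, -3, 0, 0, 0, 1],
  [99, -2, -3, 0, 0, 0, -1],
  [99, -2, -3, 0, 0, 0, -1],
  [99, -2, -3, 0, 0, 0, -1],
  [99, -2, -3, 0, 0, 0, -1],
  [99, -2, -3, 0, 0, 0, -1],
  [99, -2, -3, 0, 0, 0, -1],
  [99, -2, -3, 0, 0, 0, -1],
  [99, -2, -3, 0, 0, 0, -1],
  [99, -2, -3, 0, 0, 0, -1],
  [99, -2, -3, 0, 0, 0, -1],
], grip_force=45)

```text
t: 10.2
position: [0.6587, 0.0989, 0.0625]
orientation: [46.0, 89.7, 144.5]
force: [-1.0, 5.0, 0.2]
width: 0.265
```

Call:
drive_tool([
  [-1, 0, 0, 0, 0, 0, -1],
  [-2, 0, 0, 0, 0, 0, -1],
  [-2.5, 0, 0, 0, 0, 0, -1],
  [-3, 0, 0, 0, 0, 0, -1],
  [-3.5, 0, 0, 0, 0, 0, -1],
  [-4, 0, 0, 0, 0, 0, -1],
  [-4.5, 0, 0, 0, 0, 0, -1],
  [-5, 0, 0, 0, 0, 0, -1],
  [-5.5, 0, 0, 0, 0, 0, -1],
  [-6, 0, 0, 0, 0, 0, -1],
  [-6.5, 0, 0, 0, 0, 0, -1],
  [-7, 0, 0, 0, 0, 0, -1],
  [-7, 0, 0, 0, 0, 0, -1],
  [-7, 0, 0, 0, 0, 0, -1],
])

```text
t: 11.6
position: [0.6586, 0.0989, 0.0667]
orientation: [54.2, 89.7, 152.7]
force: [4.7, 6.7, -11.9]
width: 0.264
```

Call:
drive_tool([
  [-0.5, 0, 0, 0, 0, 0, -1],
  [-1, 0, 0, 0, 0, 0, -1],
  [-1.5, 0, 0, 0, 0, 0, -1],
  [-2, 0, 0, 0, 0, 0, -1],
  [-2.5, 0, 0, 0, 0, 0, -1],
  [-2.5, 0, 0, 0, 0, 0, -1],
  [-2.5, 0, 0, 0, 0, 0, -1],
])

```text
t: 12.3
position: [0.6577, 0.0987, 0.0696]
orientation: [63.1, 89.6, 161.6]
force: [1.5, 5.9, -8.7]
width: 0.264
```

Call:
drive_tool([
  [0, 0, 0, 0, 0, 0, -1],
  [-0.5, 0, 0, 0, 0, 0, -1],
  [-1, 0, 0, 0, 0, 0, -1],
  [-1, 0, 0, 0, 0, 0, -1],
])

```text
t: 12.7
position: [0.6576, 0.0988, 0.0698]
orientation: [64.1, 89.6, 162.6]
force: [3.5, 5.1, -12.9]
width: 0.263
```

Run:
```python
from h import *
st()
d=manip.read_camera("scene");u=proj(d,[*dk(.11,-.11),.07])[0].astype(int);u2=proj(d,[*dk(.11,.11),.07])[0].astype(int)
g=lambda u:cv2.resize(d["frame"][u[1]-30:u[1]+30,u[0]-30:u[0]+30],None,fx=6,fy=6)
cv2.imwrite("pics/s3.png",np.hstack([g(u),g(u2)]))
```

```text
t 12.7 p [0.6576 0.0988 0.0698] F [  3.51   5.11 -12.93] w 0.263 j [-20.  27.  12.  91.  -6.  64.  92.]
```

View pics/s3.png

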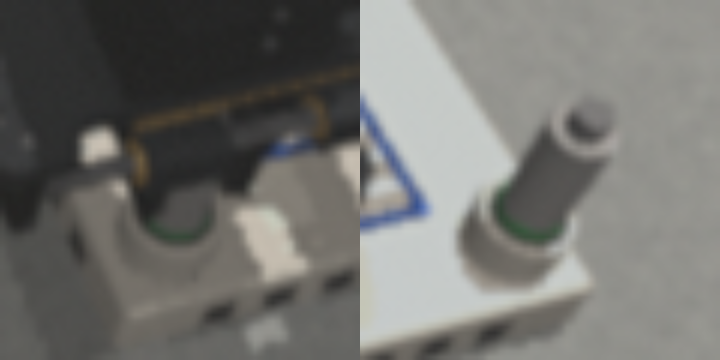

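Call:
drive_tool([
  [-0.5, 0, 0, 0, 0, 0, -1],
  [-1, 0, 0, 0, 0, 0, -1],
  [-1.5, 0, 0, 0, 0, 0, -1],
  [-2, 0, 0, 0, 0, 0, -1],
  [-2, 0, 0, 0, 0, 0, -1],
  [-2, 0, 0, 0, 0, 0, -1],
], grip_force=50)

```text
t: 13.35
position: [0.6576, 0.0987, 0.0713]
orientation: [65.6, 89.6, 164.1]
force: [4.4, 5.3, -14.0]
width: 0.262
```

Call:
drive_tool([
  [1, 0, 0, 0, 0, 0, -0.2],
  [1, 0, 0, 0, 0, 0, 0.4],
  [1, 0, 0, 0, 0, 0, 1],
  [1, 0, 0, 0, 0, 0, 1],
  [1, 0, 0, 0, 0, 0, 1],
  [1, 0, 0, 0, 0, 0, 1],
  [-40, 0, 0, 0, 0, 0, 1],
  [-88, 0, 0, 0, 0, 0, 1],
  [-88, 0, 0, 0, 0, 0, 1],
  [-88, 0, 0, 0, 0, 0, 1],
])

```text
t: 14.35
position: [0.6608, 0.0954, 0.1653]
orientation: [-9.8, 90.0, 88.6]
force: [-0.8, -0.2, -1.0]
width: 0.988
```

Run:
```python
from h import *
st();to([*dk(-.11,-.11),.16],98.4);to([*dk(-.11,-.11),.16],8.4)
```

```text
t 14.35 p [0.6608 0.0954 0.1653] F [-0.76 -0.16 -0.97] w 0.988 j [-21.  22.  13.  85.  -5.  73.  92.]
to [0.4407 0.0661 0.16  ] jaw 98.4 shift [  5.2 222.    3. ] rot [-0.001  0.     0.   ] | alt [ 3.141  0.    -0.   ] j7 91.6 t 14.35
to [0.4407 0.0661 0.16  ] jaw 8.4 shift [  5.2 222.    3. ] rot [ 1.57  0.   -0.  ] | alt [-1.571  0.     0.   ] j7 91.6 t 14.35
```

Call:
drive_tool([
  [5, 50, 0, 0, 0, 0, 1],
  [5, 100, 3, 0, 0, 0, 1],
  [5, 150, 3, 0, 0, 0, 1],
  [5, 200, 3, 0, 0, 0, 1],
  [5, 222, 3, 0, 0, 0, 1],
  [5, 222, 3, 0, 0, 0, 1],
  [5, 222, 3, 0, 0, 0, 1],
  [5, 222, 3, 0, 0, 0, 1],
  [5, 222, 3, 0, 0, 0, 1],
  [5, 222, 3, 0, 0, 0, 1],
  [5, 222, 3, 0, 0, 0, 1],
])

```text
t: 15.45
position: [0.4399, 0.0661, 0.1587]
orientation: [93.2, 89.7, -168.4]
force: [-0.1, 0.2, -0.0]
width: 0.998
```

Run:
```python
from h import *
st();to([*dk(-.11,-.11),.061],98.4)
d=manip.read_camera("wrist");cv2.imwrite("pics/w4.png",d["frame"])
for q in((-.11,.11),(-.11,-.11)): print(q,proj(d,[*dk(*q),.110]))
```

```text
t 15.45 p [0.4399 0.0661 0.1587] F [-0.07  0.19 -0.04] w 0.998 j [-24.  -4.  12. 116.   1.  69.  86.]
to [0.4407 0.0661 0.061 ] jaw 98.4 shift [97.7 -1.3 -0.1] rot [-0.    -0.    -0.005] | alt [ 3.141 -0.007  0.   ] j7 85.5 t 15.45
(-0.11, 0.11) [[651.97179981 218.39062062]]
(-0.11, -0.11) [[319.91330607 218.04595173]]
```

View pics/w4.png

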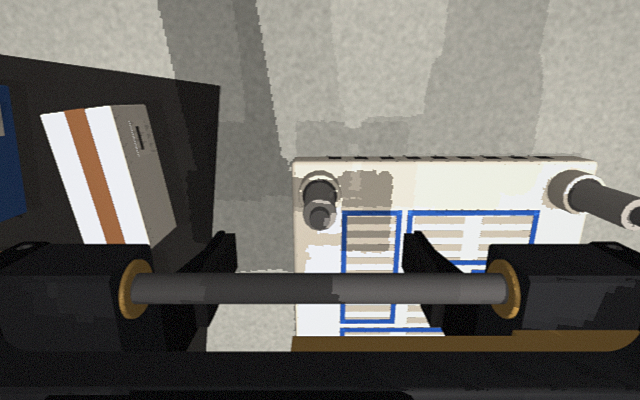

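Tip seen at (319,217), predicted (320,218). I'll descend, grip and pull as before.

Call:
drive_tool([
  [40, 0, 0, 0, 0, 0, 1],
  [75, 0, 0, 0, 0, 0, 1],
  [93, 0, 0, 0, 0, 0, 1],
  [97, 0, 0, 0, 0, 0, 1],
  [97, 0, 0, 0, 0, 0, 1],
  [97, 0, 0, 0, 0, 0, 1],
  [97, 0, 0, 0, 0, 0, 1],
  [97, 0, 0, 0, 0, 0, 1],
  [97, 0, 0, 0, 0, 0, -1],
  [97, 0, 0, 0, 0, 0, -1],
  [97, 0, 0, 0, 0, 0, -1],
  [97, 0, 0, 0, 0, 0, -1],
  [97, 0, 0, 0, 0, 0, -1],
  [97, 0, 0, 0, 0, 0, -1],
  [97, 0, 0, 0, 0, 0, -1],
  [97, 0, 0, 0, 0, 0, -1],
  [97, 0, 0, 0, 0, 0, -1],
  [97, 0, 0, 0, 0, 0, -1],
], grip_force=50)

```text
t: 17.3
position: [0.4391, 0.0661, 0.0619]
orientation: [87.2, 89.8, -174.4]
force: [-0.5, 1.7, 0.5]
width: 0.267
```

Call:
drive_tool([
  [-1, 0, 0, 0, 0, 0, -1],
  [-2, 0, 0, 0, 0, 0, -1],
  [-2.5, 0, 0, 0, 0, 0, -1],
  [-3, 0, 0, 0, 0, 0, -1],
  [-3.5, 0, 0, 0, 0, 0, -1],
  [-4, 0, 0, 0, 0, 0, -1],
  [-4.5, 0, 0, 0, 0, 0, -1],
  [-5, 0, 0, 0, 0, 0, -1],
  [-5.5, 0, 0, 0, 0, 0, -1],
  [-6, 0, 0, 0, 0, 0, -1],
  [-6.5, 0, 0, 0, 0, 0, -1],
  [-7, 0, 0, 0, 0, 0, -1],
  [-7, 0, 0, 0, 0, 0, -1],
  [-7, 0, 0, 0, 0, 0, -1],
])

```text
t: 18.7
position: [0.4391, 0.0661, 0.0685]
orientation: [88.7, 89.8, -172.9]
force: [5.2, 1.5, -14.5]
width: 0.262
```

Call:
drive_tool([
  [0, 0, 0, 0, 0, 0, -0.2],
  [0, 0, 0, 0, 0, 0, 0.4],
  [0, 0, 0, 0, 0, 0, 1],
  [0, 0, 0, 0, 0, 0, 1],
  [0, 0, 0, 0, 0, 0, 1],
  [0, 0, 0, 0, 0, 0, 1],
  [-40, 0, 0, 0, 0, 0, 1],
  [-90, 0, 0, 0, 0, 0, 1],
  [-90, 0, 0, 0, 0, 0, 1],
  [-90, 0, 0, 0, 0, 0, 1],
  [-90, 0, 0, 0, 0, 0, 1],
  [-90, 0, 0, 0, 0, 0, 1],
])

```text
t: 19.9
position: [0.4385, 0.0658, 0.1575]
orientation: [93.1, 89.6, -168.5]
force: [0.2, -0.2, 0.1]
width: 0.997
```

Run:
```python
from h import *
st();to([*dk(-.11,.11),.16],98.4)
```

```text
t 19.9 p [0.4385 0.0658 0.1575] F [ 0.24 -0.25  0.05] w 0.997 j [-24.  -4.  12. 116.   1.  69.  86.]
to [0.4086 0.2838 0.16  ] jaw 98.4 shift [ -2.6  -2.2 220. ] rot [-0.    -0.    -0.007] | alt [ 3.141e+00 -1.100e-02  1.000e-03] j7 85.5 t 19.9
```

Call:
drive_tool([
  [-5, -2, 50, 0, 0, -0.006, 1],
  [-5, -2, 100, 0, 0, -0.006, 1],
  [-5, -2, 150, 0, 0, -0.006, 1],
  [-5, -2, 200, 0, 0, -0.006, 1],
  [-5, -2, 220, 0, 0, -0.006, 1],
  [-5, -2, 220, 0, 0, -0.006, 1],
  [-5, -2, 220, 0, 0, -0.006, 1],
  [-5, -2, 220, 0, 0, -0.006, 1],
  [-5, -2, 220, 0, 0, -0.006, 1],
  [-5, -2, 220, 0, 0, -0.006, 1],
  [-5, -2, 220, 0, 0, -0.006, 1],
])

```text
t: 21.0
position: [0.4097, 0.2834, 0.1641]
orientation: [-86.2, 89.9, 12.1]
force: [-0.3, -0.3, 0.6]
width: 1.0
```

Run:
```python
from h import *
st();to([*dk(-.11,.11),.061],98.4)
d=manip.read_camera("wrist");cv2.imwrite("pics/w5.png",d["frame"])
for q in((-.11,.11),(-.11,-.11)): print(q,proj(d,[*dk(*q),.110]))
```

```text
t 21.0 p [0.4097 0.2834 0.1641] F [-0.32 -0.31  0.63] w 1.0 j [-37.   2.  -1. 109.   0.  69.  60.]
to [0.4086 0.2838 0.061 ] jaw 98.4 shift [103.1   1.3   0.5] rot [-0.002  0.     0.002] | alt [ 3.14   0.004 -0.   ] j7 60.5 t 21.0
(-0.11, 0.11) [[320.75093937 212.07556158]]
(-0.11, -0.11) [[ -4.92834994 212.12121363]]
```

View pics/w5.png

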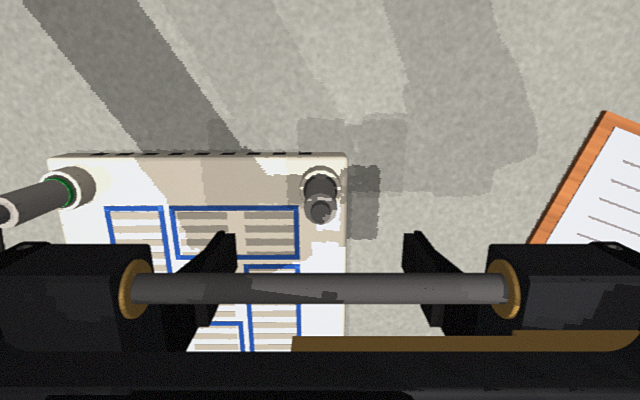

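Tip at (320,210), predicted (321,212); the previous post's green band shows at (68,190).

Call:
drive_tool([
  [40, 1, 0, 0, 0, 0, 1],
  [75, 1, 0, 0, 0, 0, 1],
  [97, 1, 0, 0, 0, 0, 1],
  [102, 1, 0, 0, 0, 0, 1],
  [102, 1, 0, 0, 0, 0, 1],
  [102, 1, 0, 0, 0, 0, 1],
  [102, 1, 0, 0, 0, 0, 1],
  [102, 1, 0, 0, 0, 0, 1],
  [102, 1, 0, 0, 0, 0, -1],
  [102, 1, 0, 0, 0, 0, -1],
  [102, 1, 0, 0, 0, 0, -1],
  [102, 1, 0, 0, 0, 0, -1],
  [102, 1, 0, 0, 0, 0, -1],
  [102, 1, 0, 0, 0, 0, -1],
  [102, 1, 0, 0, 0, 0, -1],
  [102, 1, 0, 0, 0, 0, -1],
  [102, 1, 0, 0, 0, 0, -1],
  [102, 1, 0, 0, 0, 0, -1],
], grip_force=50)

```text
t: 22.85
position: [0.4087, 0.2841, 0.0619]
orientation: [-82.0, 89.9, 16.3]
force: [0.2, 0.6, -0.1]
width: 0.268
```

Call:
drive_tool([
  [-1, 0, 0, 0, 0, 0, -1],
  [-2, 0, 0, 0, 0, 0, -1],
  [-2.5, 0, 0, 0, 0, 0, -1],
  [-3, 0, 0, 0, 0, 0, -1],
  [-3.5, 0, 0, 0, 0, 0, -1],
  [-4, 0, 0, 0, 0, 0, -1],
  [-4.5, 0, 0, 0, 0, 0, -1],
  [-5, 0, 0, 0, 0, 0, -1],
  [-5.5, 0, 0, 0, 0, 0, -1],
  [-6, 0, 0, 0, 0, 0, -1],
  [-6.5, 0, 0, 0, 0, 0, -1],
  [-7, 0, 0, 0, 0, 0, -1],
  [-7, 0, 0, 0, 0, 0, -1],
  [-7, 0, 0, 0, 0, 0, -1],
])

```text
t: 24.25
position: [0.4086, 0.284, 0.0676]
orientation: [-83.7, 89.9, 14.7]
force: [4.1, 4.4, -13.3]
width: 0.265
```

Call:
drive_tool([
  [-0.5, 0, 0, 0, 0, 0, -1],
  [-1, 0, 0, 0, 0, 0, -1],
  [-1, 0, 0, 0, 0, 0, -1],
  [-1, 0, 0, 0, 0, 0, -1],
])

```text
t: 24.65
position: [0.4086, 0.284, 0.0685]
orientation: [-85.3, 89.9, 13.1]
force: [5.0, 4.7, -15.0]
width: 0.265
```

Call:
drive_tool([
  [0, 0, 0, 0, 0, 0, -0.2],
  [0, 0, 0, 0, 0, 0, 0.4],
  [0, 0, 0, 0, 0, 0, 1],
  [0, 0, 0, 0, 0, 0, 1],
  [0, 0, 0, 0, 0, 0, 1],
  [0, 0, 0, 0, 0, 0, 1],
  [-40, 0, 0, 0, 0, 0, 1],
  [-90, 0, 0, 0, 0, 0, 1],
  [-140, 0, 0, 0, 0, 0, 1],
  [-140, 0, 0, 0, 0, 0, 1],
])

```text
t: 25.65
position: [0.4119, 0.2865, 0.2177]
orientation: [-64.6, 89.1, 33.8]
force: [0.7, 0.8, -0.1]
width: 0.985
```

Run:
```python
from h import *
st()
d=manip.read_camera("scene")
g=[]
for q in((.11,.11),(.11,-.11),(-.11,-.11),(-.11,.11)):
    u=proj(d,[*dk(*q),.075])[0].astype(int);g.append(cv2.resize(d["frame"][u[1]-20:u[1]+20,u[0]-15:u[0]+15],None,fx=6,fy=6))
cv2.imwrite("pics/s4.png",np.hstack(g))
d=manip.read_camera("top");cv2.imwrite("pics/t4.png",d["frame"])
```

```text
t 25.65 p [0.4119 0.2865 0.2177] F [ 0.69  0.79 -0.06] w 0.985 j [-37.  -0.  -1. 105.   0.  74.  60.]
```

View pics/s4.png

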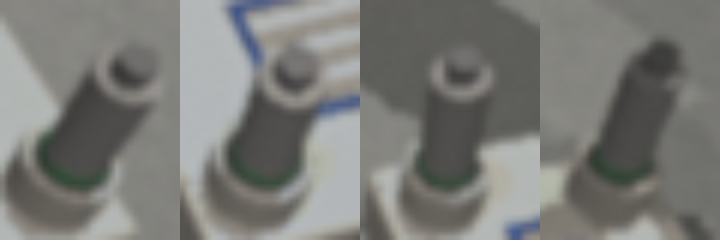

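View pics/t4.png

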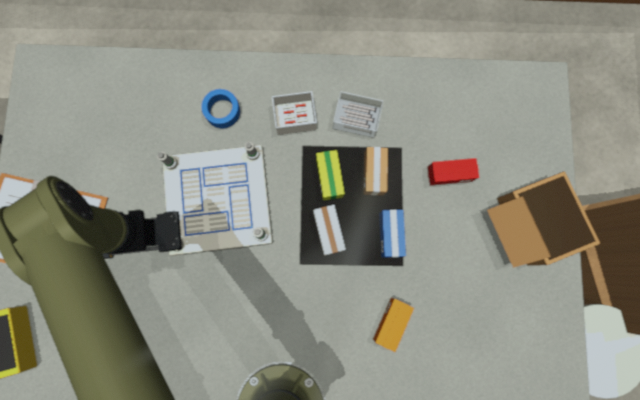

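All four green bands show (s4.png). In the top view the blue carton has been knocked to (394,232). Measuring the cartons now.

```bash
cat >> h.py <<'E'
def cartons(d,off=(-.0012,-.0024),z=.058,roi=None):
    out={};hs=cv2.cvtColor(d["frame"],cv2.COLOR_BGR2HSV).astype(int);D=d["depth"];K=d["intrinsics"];T=d["camera_from_world"]
    v,u=np.mgrid[0:400,0:640];pc=np.stack([(u-K[0,2])/K[0,0]*D,(v-K[1,2])/K[1,1]*D,D],-1)
    W=(pc-T[:3,3])@T[:3,:3];ok=(D>0)&(abs(W[...,2]-z)<.008)
    if roi: 
        r=np.zeros_like(ok);r[roi[1]:roi[3],roi[0]:roi[2]]=1;ok&=r
    n,l,s,c=cv2.connectedComponentsWithStats(ok.astype(np.uint8))
    for i in range(1,n):
        if s[i,4]<150: continue
        vv,uu=np.where(l==i);P=(ray(d,np.c_[uu,vv],z)[:,:2]+off)*1e3
        r=cv2.minAreaRect(P.astype(np.float32));(cx,cy),(w,h),a=r
        if w<h:a+=90;w,h=h,w
        a=(a+90)%180-90
        print("rect",s[i,:5].tolist(),"c",round(cx,1),round(cy,1),"size",round(w,1),round(h,1),"long axis deg",round(a,1),"hsv",np.median(hs[vv,uu],0))
E
python3 - <<'E'
from h import *
cartons(manip.read_camera("top"),roi=(295,140,420,275))
print('scene');cartons(manip.read_camera("scene"),off=(.001,.0005),roi=(205,165,350,305))
E
```

```text
rect [365, 147, 22, 45, 941] c 620.3 -231.8 size 120.5 55.4 long axis deg 0.1 hsv [ 18.  97. 190.]
rect [316, 150, 28, 48, 941] c 604.7 -109.9 size 122.1 55.3 long axis deg 10.8 hsv [ 32. 145. 193.]
rect [313, 205, 32, 50, 984] c 457.2 -111.5 size 119.8 54.7 long axis deg 15.6 hsv [ 98.   15.  194.5]
rect [382, 210, 24, 47, 1001] c 452.4 -278.2 size 119.9 56.4 long axis deg 3.0 hsv [106. 121. 190.]
scene
rect [280, 171, 40, 44, 979] c 461.8 -112.2 size 126.3 56.3 long axis deg 15.7 hsv [111.  17. 185.]
rect [216, 176, 26, 45, 1009] c 457.1 -278.9 size 126.9 55.5 long axis deg 2.8 hsv [110. 127. 144.]
rect [287, 220, 40, 54, 1285] c 609.0 -110.8 size 125.1 55.6 long axis deg 10.8 hsv [ 31. 133. 172.]
rect [236, 233, 27, 53, 1361] c 624.1 -232.7 size 124.8 54.6 long axis deg 0.0 hsv [ 14. 113. 159.]
```

```bash
cat >> h.py <<'E'
def gp(c,deg,off,): 
    a=np.radians(deg);return np.array(c)/1e3+off/1e3*np.array([np.cos(a),np.sin(a)])
E
python3 - <<'E'
from h import *
st();to([*gp((457.2,-111.5),15.6,22),.14],105.6)
E
```

```text
t 25.85 p [0.4077 0.2833 0.2087] F [ 0.61 -0.2   0.2 ] w 0.999 j [-37.   0.  -1. 106.   0.  74.  60.]
to [ 0.4784 -0.1056  0.14  ] jaw 105.6 shift [  69.1  -13.3 -394.9] rot [-0.126 -0.001  0.   ] | alt [3.016e+00 0.000e+00 2.000e-03] j7 60.5 t 25.85
```

Call:
drive_tool([
  [20, -2, -50, -0.126, 0, 0, 1],
  [20, -4, -100, -0.126, 0, 0, 1],
  [20, -5, -150, -0.126, 0, 0, 1],
  [20, -7, -200, -0.126, 0, 0, 1],
  [20, -9, -250, -0.126, 0, 0, 1],
  [20, -11, -300, -0.126, 0, 0, 1],
  [30, -12, -350, -0.126, 0, 0, 1],
  [69, -13, -395, -0.126, 0, 0, 1],
  [69, -13, -395, -0.126, 0, 0, 1],
  [69, -13, -395, -0.126, 0, 0, 1],
  [69, -13, -395, -0.126, 0, 0, 1],
  [69, -13, -395, -0.126, 0, 0, 1],
  [69, -13, -395, -0.126, 0, 0, 1],
], grip_force=40)

```text
t: 27.15
position: [0.4796, -0.1034, 0.1417]
orientation: [-92.6, 89.8, 13.2]
force: [-1.4, 0.1, 0.2]
width: 1.0
```

Run:
```python
from h import *
st();to([*gp((457.2,-111.5),15.6,22),.015],105.6)
d=manip.read_camera("wrist");cv2.imwrite("pics/w6.png",d["frame"])
```

```text
t 27.15 p [ 0.4796 -0.1034  0.1417] F [-1.43  0.07  0.25] w 1.0 j [-14.   2.  24. 112.  -1.  66. 116.]
to [ 0.4784 -0.1056  0.015 ] jaw 105.6 shift [126.7   2.2  -1.8] rot [ 0.003 -0.     0.003] | alt [-3.139 -0.005 -0.   ] j7 115.8 t 27.15
```

View pics/w6.png

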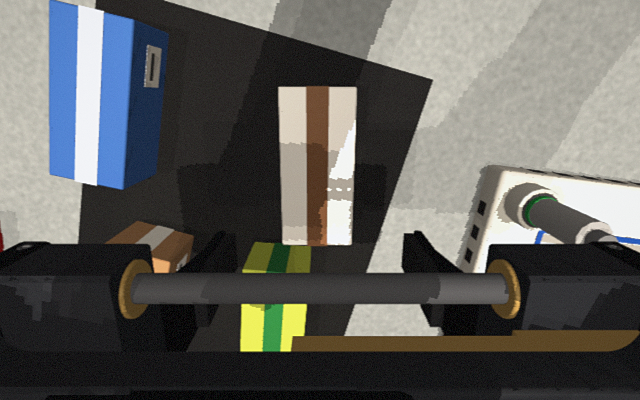

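Call:
drive_tool([
  [40, 1, -1, 0, 0, 0, 1],
  [80, 1, -1, 0, 0, 0, 1],
  [110, 1, -1, 0, 0, 0, 1],
  [126, 1, -1, 0, 0, 0, 1],
  [126, 1, -1, 0, 0, 0, 1],
  [126, 1, -1, 0, 0, 0, 1],
  [126, 1, -1, 0, 0, 0, 1],
  [126, 1, -1, 0, 0, 0, -1],
  [126, 1, -1, 0, 0, 0, -1],
  [126, 1, -1, 0, 0, 0, -1],
  [126, 1, -1, 0, 0, 0, -1],
  [126, 1, -1, 0, 0, 0, -1],
  [126, 1, -1, 0, 0, 0, -1],
  [126, 1, -1, 0, 0, 0, -1],
  [126, 1, -1, 0, 0, 0, -1],
], grip_force=40)

```text
t: 28.7
position: [0.4785, -0.106, 0.015]
orientation: [-87.0, 89.9, 18.6]
force: [0.2, 0.7, 1.5]
width: 0.632
```

Run:
```python
from h import *
st();to([*dk(-.03+.022,-.0625),.17],98.4)
```

```text
t 28.7 p [ 0.4785 -0.106   0.015 ] F [0.19 0.71 1.54] w 0.632 j [-13.  12.  24. 119.  -6.  51. 120.]
to [0.5347 0.128  0.17  ] jaw 98.4 shift [-154.7 -117.4  210.3] rot [0.126 0.    0.002] | alt [-3.016e+00 -3.000e-03  0.000e+00] j7 120.4 t 28.7
```

Call:
drive_tool([
  [-40, 0, 0, 0, 0, 0, -1],
  [-90, 0, 0, 0, 0, 0, -1],
  [-135, 0, 0, 0, 0, 0, -1],
  [-155, -20, 35, 0.06, 0, 0, -1],
  [-155, -42, 75, 0.126, 0, 0, -1],
  [-155, -65, 115, 0.126, 0, 0, -1],
  [-155, -87, 155, 0.126, 0, 0, -1],
  [-155, -108, 195, 0.126, 0, 0, -1],
  [-155, -117, 210, 0.126, 0, 0, -1],
  [-155, -117, 210, 0.126, 0, 0, -1],
  [-155, -117, 210, 0.126, 0, 0, -1],
  [-155, -117, 210, 0.126, 0, 0, -1],
  [-155, -117, 210, 0.126, 0, 0, -1],
  [-155, -117, 210, 0.126, 0, 0, -1],
])

```text
t: 30.1
position: [0.5345, 0.1262, 0.1703]
orientation: [-91.3, 89.9, 7.0]
force: [0.1, -0.1, -5.0]
width: 0.63
```

Run:
```python
from h import *
st();to([*dk(-.03+.022,-.0625),.0435],98.4)
d=manip.read_camera("wrist");cv2.imwrite("pics/w7.png",d["frame"])
for p in((-.09,-.09),(-.09,-.035),(.03,-.035),(.03,-.09)):print(proj(d,[*dk(*p),.03]).round())
```

```text
t 30.1 p [0.5345 0.1262 0.1703] F [ 0.11 -0.08 -4.98] w 0.63 j [-28.   8.  13. 102.  -2.  70.  84.]
to [0.5347 0.128  0.0435] jaw 98.4 shift [126.8  -0.2   1.8] rot [-0.002 -0.     0.002] | alt [3.139 0.004 0.   ] j7 83.8 t 30.1
[[290.  90.]]
[[354.  90.]]
[[350. 221.]]
[[293. 221.]]
```

View pics/w7.png

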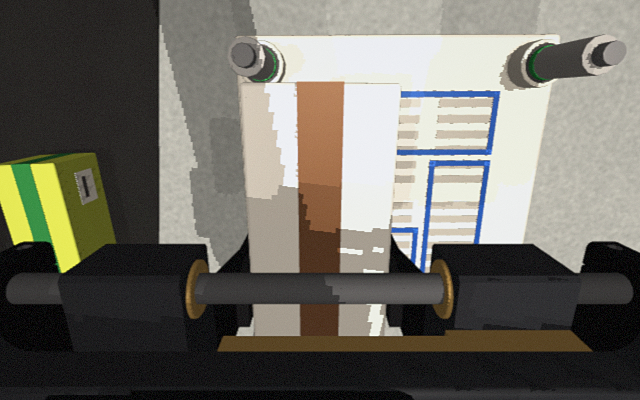

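Call:
drive_tool([
  [40, 0, 2, 0, 0, 0, -1],
  [80, 0, 2, 0, 0, 0, -1],
  [105, 0, 2, 0, 0, 0, -1],
  [115, 0, 2, 0, 0, 0, -1],
  [120, 0, 2, 0, 0, 0, -1],
  [124, 0, 2, 0, 0, 0, -1],
  [126, 0, 2, 0, 0, 0, -1],
  [127, 0, 2, 0, 0, 0, -1],
  [127, 0, 2, 0, 0, 0, -1],
])

```text
t: 31.05
position: [0.5349, 0.1297, 0.0439]
orientation: [-83.9, 89.8, 14.5]
force: [-0.2, -0.6, -3.1]
width: 0.628
```

Run:
```python
from h import *
st();to([*dk(-.03+.022,-.0625),.0425],98.4)
```

```text
t 31.05 p [0.5349 0.1297 0.0439] F [-0.18 -0.64 -3.07] w 0.628 j [-28.  15.  13. 109.  -4.  56.  85.]
to [0.5347 0.128  0.0425] jaw 98.4 shift [ 1.4  0.5 -1.6] rot [-0.     0.     0.003] | alt [ 3.141e+00  5.000e-03 -1.000e-03] j7 85.3 t 31.05
```

Set down the last bit, then open and rise.

Call:
drive_tool([
  [1, 0, -1.5, 0, 0, 0, -1],
  [1.5, 0, -1.5, 0, 0, 0, -1],
  [1.5, 0, -1.5, 0, 0, 0, -1],
  [1.5, 0, -1.5, 0, 0, 0, 0.6],
  [1.5, 0, -1.5, 0, 0, 0, 1],
  [1.5, 0, -1.5, 0, 0, 0, 1],
  [1.5, 0, -1.5, 0, 0, 0, 1],
  [1.5, 0, -1.5, 0, 0, 0, 1],
  [-30, 0, -1.5, 0, 0, 0, 1],
  [-80, 0, -1.5, 0, 0, 0, 1],
  [-128, 0, -1.5, 0, 0, 0, 1],
  [-128, 0, -1.5, 0, 0, 0, 1],
])

```text
t: 32.25
position: [0.5389, 0.1291, 0.1788]
orientation: [-80.0, 89.1, 18.4]
force: [1.1, 0.5, 0.5]
width: 0.999
```

Run:
```python
from h import *
st()
d=manip.read_camera("wrist");cv2.imwrite("pics/w8.png",d["frame"])
d=manip.read_camera("top");cv2.imwrite("pics/t8.png",d["frame"])
cartons(d,roi=(295,140,430,275));cartons(d,z=.085,roi=(160,140,290,260))
for p in(1,-1):to([*gp((452.4,-278.2),3,22),.17],93)
```

```text
t 32.25 p [0.5389 0.1291 0.1788] F [1.1  0.55 0.54] w 0.999 j [-28.   7.  13. 102.  -2.  70.  84.]
rect [365, 147, 22, 45, 942] c 620.3 -231.8 size 120.5 55.4 long axis deg 0.1 hsv [ 18.  95. 201.]
rect [316, 150, 28, 47, 938] c 604.8 -109.8 size 121.8 55.3 long axis deg 10.8 hsv [ 32. 142. 204.]
rect [382, 210, 24, 47, 1008] c 452.3 -278.3 size 119.7 56.8 long axis deg 2.7 hsv [105.  118.5 200. ]
rect [225, 193, 25, 36, 742] c 495.3 121.4 size 86.4 55.5 long axis deg 8.1 hsv [ 60.  14. 190.]
to [ 0.4744 -0.277   0.17  ] jaw 93 shift [   1.6  119.3 -392.1] rot [0.094 0.001 0.005] | alt [-3.048e+00 -8.000e-03  2.000e-03] j7 83.8 t 32.35
to [ 0.4744 -0.277   0.17  ] jaw 93 shift [   1.6  119.3 -392.1] rot [0.094 0.001 0.005] | alt [-3.048e+00 -8.000e-03  2.000e-03] j7 83.8 t 32.35
```

View pics/w8.png

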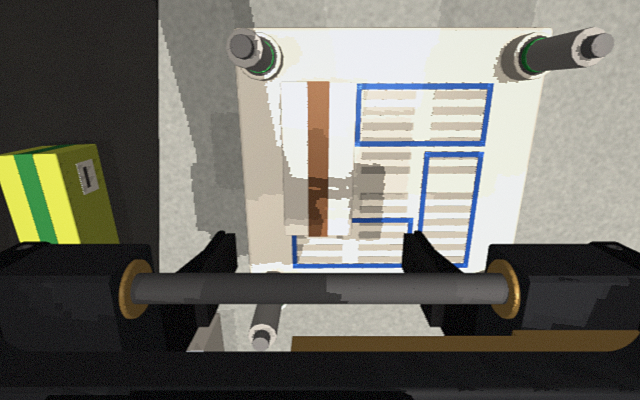

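View pics/t8.png

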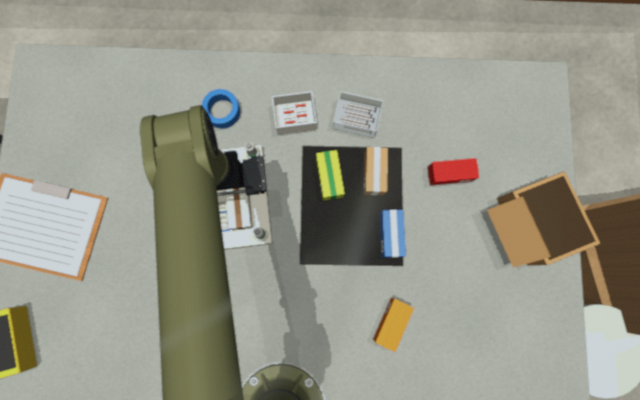

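Call:
drive_tool([
  [5, 15, -48, 0.09, 0, 0, 1],
  [5, 30, -95, 0.09, 0, 0, 1],
  [5, 44, -143, 0.09, 0, 0, 1],
  [5, 58, -190, 0.09, 0, 0, 1],
  [5, 73, -238, 0.09, 0, 0, 1],
  [5, 88, -285, 0.09, 0, 0, 1],
  [10, 102, -333, 0.09, 0, 0, 1],
  [25, 117, -380, 0.09, 0, 0, 1],
  [32, 119, -392, 0.09, 0, 0, 1],
  [32, 119, -392, 0.09, 0, 0, 1],
  [32, 119, -392, 0.09, 0, 0, 1],
  [32, 119, -392, 0.09, 0, 0, 1],
  [32, 119, -392, 0.09, 0, 0, 1],
  [32, 119, -392, 0.09, 0, 0, 1],
])

```text
t: 33.75
position: [0.4745, -0.276, 0.1392]
orientation: [-80.6, 89.8, 12.8]
force: [0.0, 1.1, -0.4]
width: 1.003
```

Run:
```python
from h import *
st();to([*gp((452.4,-278.2),3,22),.015],93)
d=manip.read_camera("wrist");cv2.imwrite("pics/w9.png",d["frame"])
d=manip.read_camera("top")
cartons(d,z=.085,roi=(160,140,290,260))
```

```text
t 33.75 p [ 0.4745 -0.276   0.1392] F [ 0.02  1.15 -0.43] w 1.003 j [ -3.  10.  34. 105.  -6.  67. 126.]
to [ 0.4744 -0.277   0.015 ] jaw 93 shift [124.2   0.5  -1.1] rot [0.006 0.    0.003] | alt [-3.136e+00 -4.000e-03  1.000e-03] j7 126.2 t 33.75
rect [224, 180, 26, 49, 1038] c 512.5 123.6 size 121.8 56.1 long axis deg 8.3 hsv [ 98.  15. 201.]
```

View pics/w9.png

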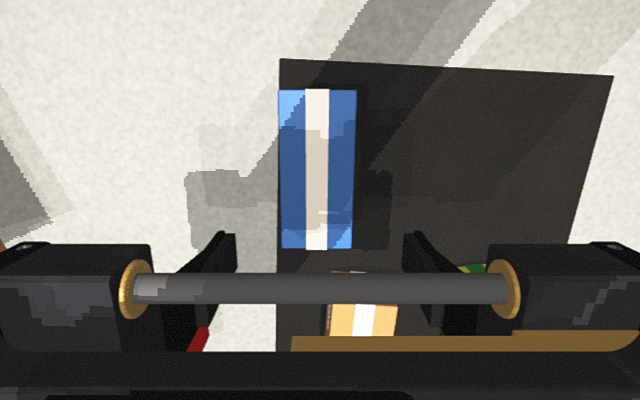

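Call:
drive_tool([
  [40, 0, -1, 0, 0, 0, 1],
  [80, 0, -1, 0, 0, 0, 1],
  [110, 0, -1, 0, 0, 0, 1],
  [124, 0, -1, 0, 0, 0, 1],
  [124, 0, -1, 0, 0, 0, 1],
  [124, 0, -1, 0, 0, 0, 1],
  [124, 0, -1, 0, 0, 0, 1],
  [124, 0, -1, 0, 0, 0, -1],
  [124, 0, -1, 0, 0, 0, -1],
  [124, 0, -1, 0, 0, 0, -1],
  [124, 0, -1, 0, 0, 0, -1],
  [124, 0, -1, 0, 0, 0, -1],
  [124, 0, -1, 0, 0, 0, -1],
  [124, 0, -1, 0, 0, 0, -1],
  [124, 0, -1, 0, 0, 0, -1],
], grip_force=40)

```text
t: 35.35
position: [0.4741, -0.2781, 0.015]
orientation: [-80.3, 89.9, 12.9]
force: [-0.2, 1.1, 0.8]
width: 0.628
```

Run:
```python
from h import *
st();to([*dk(-.0625,.03-.022),.17],8.4)
```

```text
t 35.35 p [ 0.4741 -0.2781  0.015 ] F [-0.23  1.06  0.75] w 0.628 j [  0.  20.  32. 111. -13.  53. 131.]
to [0.4705 0.1898 0.17  ] jaw 8.4 shift [-154.8  -23.   467.4] rot [1.48e+00 2.00e-03 1.00e-03] | alt [-1.661e+00 -1.000e-03  2.000e-03] j7 131.4 t 35.35
```

Call:
drive_tool([
  [-45, 0, 0, 0, 0, 0, -1],
  [-90, 0, 0, 0, 0, 0, -1],
  [-135, 0, 0, 0, 0, 0, -1],
  [-160, -2, 40, 0.12, 0, 0, -1],
  [-160, -4, 85, 0.26, 0, 0, -1],
  [-160, -6, 130, 0.4, 0, 0, -1],
  [-160, -9, 175, 0.54, 0, 0, -1],
  [-160, -11, 220, 0.68, 0, 0, -1],
  [-160, -13, 265, 0.82, 0, 0, -1],
  [-160, -15, 310, 0.96, 0, 0, -1],
  [-160, -17, 355, 1.1, 0, 0, -1],
  [-160, -20, 400, 1.24, 0, 0, -1],
  [-160, -22, 440, 1.38, 0, 0, -1],
  [-157, -23, 467, 1.48, 0, 0, -1],
  [-155, -23, 467, 1.48, 0, 0, -1],
  [-155, -23, 467, 1.48, 0, 0, -1],
  [-155, -23, 467, 1.48, 0, 0, -1],
  [-155, -23, 467, 1.48, 0, 0, -1],
  [-155, -23, 467, 1.48, 0, 0, -1],
  [-155, -23, 467, 1.48, 0, 0, -1],
])

```text
t: 37.35
position: [0.4707, 0.1886, 0.1702]
orientation: [4.2, 89.9, 12.6]
force: [0.1, 0.6, -2.6]
width: 0.63
```

Run:
```python
from h import *
st();to([*dk(-.0625,.03-.022),.0435],8.4)
d=manip.read_camera("wrist");cv2.imwrite("pics/w10.png",d["frame"])
```

```text
t 37.35 p [0.4707 0.1886 0.1702] F [ 0.15  0.61 -2.55] w 0.63 j [-33.   3.   9. 108.  -0.  70. -16.]
to [0.4705 0.1898 0.0435] jaw 8.4 shift [126.7   1.2  -0.4] rot [-0.001  0.002 -0.   ] | alt [ 3.141 -0.    -0.004] j7 -16.1 t 37.35
```

View pics/w10.png

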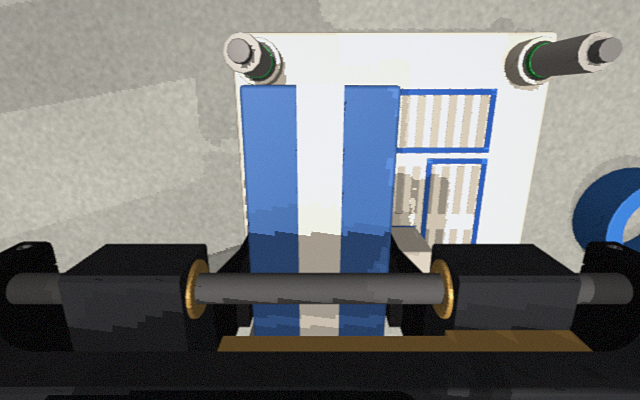

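Call:
drive_tool([
  [40, 1, 0, 0, 0, 0, -1],
  [80, 1, 0, 0, 0, 0, -1],
  [105, 1, 0, 0, 0, 0, -1],
  [115, 1, 0, 0, 0, 0, -1],
  [120, 1, 0, 0, 0, 0, -1],
  [124, 1, 0, 0, 0, 0, -1],
  [126, 1, 0, 0, 0, 0, -1],
  [127, 1, 0, 0, 0, 0, -1],
  [127, 1, 0, 0, 0, 0, -1],
  [127, 1, 0, 0, 0, 0, -1],
])

```text
t: 38.4
position: [0.471, 0.1906, 0.0436]
orientation: [8.0, 89.8, 16.4]
force: [-0.5, 0.2, -1.9]
width: 0.625
```

Run:
```python
from h import *
st();to([*dk(-.0625,.03-.022),.0425],8.4)
```

```text
t 38.4 p [0.471  0.1906 0.0436] F [-0.47  0.22 -1.9 ] w 0.625 j [-33.  11.   9. 115.  -2.  54. -15.]
to [0.4705 0.1898 0.0425] jaw 8.4 shift [ 1.1 -0.7 -0.6] rot [ 0.     0.003 -0.   ] | alt [-3.141e+00  1.000e-03  5.000e-03] j7 -15.0 t 38.4
```

Call:
drive_tool([
  [1, 0, 0, 0, 0, 0, -1],
  [1.5, 0, 0, 0, 0, 0, -1],
  [1.5, 0, 0, 0, 0, 0, -1],
  [1.5, 0, 0, 0, 0, 0, 0.6],
  [1.5, 0, 0, 0, 0, 0, 1],
  [1.5, 0, 0, 0, 0, 0, 1],
  [1.5, 0, 0, 0, 0, 0, 1],
  [1.5, 0, 0, 0, 0, 0, 1],
  [-30, 0, 0, 0, 0, 0, 1],
  [-80, 0, 0, 0, 0, 0, 1],
  [-128, 0, 0, 0, 0, 0, 1],
  [-128, 0, 0, 0, 0, 0, 1],
  [-128, 0, 0, 0, 0, 0, 1],
])

```text
t: 39.7
position: [0.4712, 0.1907, 0.1724]
orientation: [13.4, 89.7, 21.8]
force: [0.4, 0.0, -0.2]
width: 0.998
```

Run:
```python
from h import *
st()
d=manip.read_camera("wrist");cv2.imwrite("pics/w11.png",d["frame"])
to([*gp((620.3,-231.8),0.1,-22),.17],90.1)
```

```text
t 39.7 p [0.4712 0.1907 0.1724] F [ 0.41  0.04 -0.23] w 0.998 j [-34.   3.   9. 107.  -0.  70. -16.]
to [ 0.5983 -0.2318  0.17  ] jaw 90.1 shift [   0.8 -436.3   65. ] rot [-1.426e+00  2.000e-03  1.000e-03] | alt [ 1.716e+00  1.000e-03 -2.000e-03] j7 -16.2 t 39.75
```

View pics/w11.png

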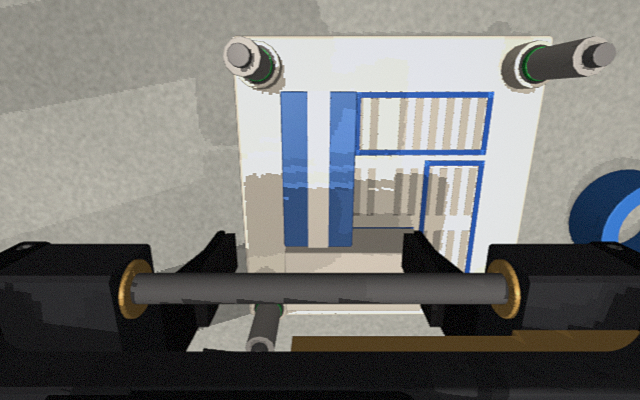

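Call:
drive_tool([
  [0, -42, 6, -0.14, 0, 0, 1],
  [0, -85, 13, -0.28, 0, 0, 1],
  [0, -128, 19, -0.42, 0, 0, 1],
  [0, -170, 25, -0.56, 0, 0, 1],
  [0, -213, 32, -0.7, 0, 0, 1],
  [0, -255, 38, -0.84, 0, 0, 1],
  [0, -298, 44, -0.98, 0, 0, 1],
  [0, -340, 51, -1.12, 0, 0, 1],
  [0, -383, 57, -1.26, 0, 0, 1],
  [10, -425, 63, -1.4, 0, 0, 1],
  [25, -436, 65, -1.426, 0, 0, 1],
  [31, -436, 65, -1.426, 0, 0, 1],
  [31, -436, 65, -1.426, 0, 0, 1],
  [31, -436, 65, -1.426, 0, 0, 1],
  [31, -436, 65, -1.426, 0, 0, 1],
  [31, -436, 65, -1.426, 0, 0, 1],
])

```text
t: 41.35
position: [0.5992, -0.2302, 0.141]
orientation: [-81.2, 89.8, 9.0]
force: [-0.9, -0.2, -0.5]
width: 1.0
```

Run:
```python
from h import *
st()
d=manip.read_camera("wrist");cv2.imwrite("pics/w12.png",d["frame"])
to([*gp((620.3,-231.8),0.1,-22),.015],90.1)
d=manip.read_camera("top");cv2.imwrite("pics/t12.png",d["frame"])
cartons(d,z=.085,roi=(160,140,290,260));print([tuple((dk(*q)*1e3).round(1)) for q in((-.03,-.0625),(-.0625,.03))])
```

```text
t 41.35 p [ 0.5992 -0.2302  0.141 ] F [-0.93 -0.25 -0.47] w 1.0 j [  0.  21.  23.  91.  -9.  69. 115.]
to [ 0.5983 -0.2318  0.015 ] jaw 90.1 shift [126.    1.2  -1.4] rot [0.002 0.    0.003] | alt [-3.14e+00 -5.00e-03  1.00e-03] j7 115.3 t 41.4
rect [224, 180, 26, 49, 1047] c 512.7 123.9 size 121.2 56.0 long axis deg 8.1 hsv [ 98.  15. 198.]
rect [177, 207, 50, 27, 1060] c 467.2 210.6 size 121.5 55.9 long axis deg -81.9 hsv [106.  119.5 187. ]
[(np.float64(513.0), np.float64(124.8)), (np.float64(467.3), np.float64(211.5))]
```

View pics/w12.png

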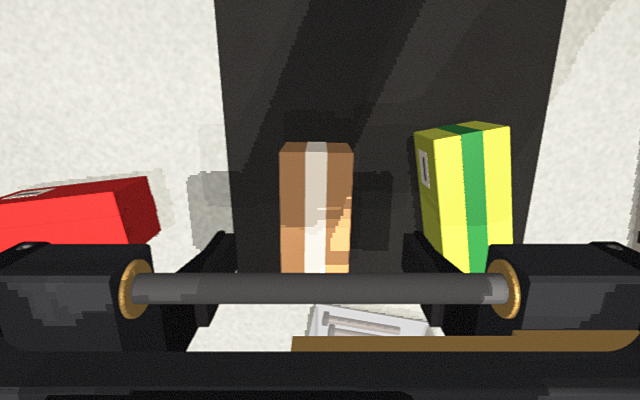

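Call:
drive_tool([
  [40, 1, -1, 0, 0, 0, 1],
  [80, 1, -1, 0, 0, 0, 1],
  [110, 1, -1, 0, 0, 0, 1],
  [126, 1, -1, 0, 0, 0, 1],
  [126, 1, -1, 0, 0, 0, 1],
  [126, 1, -1, 0, 0, 0, 1],
  [126, 1, -1, 0, 0, 0, 1],
  [126, 1, -1, 0, 0, 0, -1],
  [126, 1, -1, 0, 0, 0, -1],
  [126, 1, -1, 0, 0, 0, -1],
  [126, 1, -1, 0, 0, 0, -1],
  [126, 1, -1, 0, 0, 0, -1],
  [126, 1, -1, 0, 0, 0, -1],
  [126, 1, -1, 0, 0, 0, -1],
  [126, 1, -1, 0, 0, 0, -1],
], grip_force=40)

```text
t: 42.95
position: [0.5979, -0.2325, 0.0142]
orientation: [-86.2, 89.9, 3.9]
force: [0.0, -0.6, 0.2]
width: 0.628
```

Run:
```python
from h import *
st();to([*dk(.0625,-.03+.022),.17],8.4)
```

```text
t 42.95 p [ 0.5979 -0.2325  0.0142] F [ 0.04 -0.6   0.23] w 0.628 j [  2.  28.  21.  97. -12.  57. 118.]
to [0.5965 0.1922 0.17  ] jaw 8.4 shift [-1.557e+02  1.000e-01  4.248e+02] rot [1.426 0.002 0.002] | alt [-1.715 -0.002  0.002] j7 117.8 t 42.95
```

Call:
drive_tool([
  [-45, 0, 0, 0, 0, 0, -1],
  [-90, 0, 0, 0, 0, 0, -1],
  [-135, 0, 0, 0, 0, 0, -1],
  [-160, 0, 40, 0.12, 0, 0, -1],
  [-160, 0, 82, 0.26, 0, 0, -1],
  [-160, 0, 124, 0.4, 0, 0, -1],
  [-160, 0, 166, 0.54, 0, 0, -1],
  [-160, 0, 208, 0.68, 0, 0, -1],
  [-160, 0, 250, 0.82, 0, 0, -1],
  [-160, 0, 292, 0.96, 0, 0, -1],
  [-160, 0, 334, 1.1, 0, 0, -1],
  [-160, 0, 376, 1.24, 0, 0, -1],
  [-160, 0, 415, 1.38, 0, 0, -1],
  [-157, 0, 425, 1.426, 0, 0, -1],
  [-156, 0, 425, 1.426, 0, 0, -1],
  [-156, 0, 425, 1.426, 0, 0, -1],
  [-156, 0, 425, 1.426, 0, 0, -1],
  [-156, 0, 425, 1.426, 0, 0, -1],
  [-156, 0, 425, 1.426, 0, 0, -1],
  [-156, 0, 425, 1.426, 0, 0, -1],
])

```text
t: 44.95
position: [0.5968, 0.1919, 0.1705]
orientation: [4.5, 89.9, 12.9]
force: [-0.7, 0.6, -2.9]
width: 0.632
```

Run:
```python
from h import *
st();to([*dk(.0625,-.03+.022),.0430],8.4)
d=manip.read_camera("wrist");cv2.imwrite("pics/w13.png",d["frame"])
d=manip.read_camera("scene");cv2.imwrite("pics/s13.png",d["frame"])
```

```text
t 44.95 p [0.5968 0.1919 0.1705] F [-0.71  0.57 -2.93] w 0.632 j [-38.  18.  21.  92.  -7.  72.  -7.]
to [0.5965 0.1922 0.043 ] jaw 8.4 shift [127.5   0.3  -0.6] rot [-0.001  0.002 -0.   ] | alt [ 3.141 -0.    -0.004] j7 -6.8 t 44.95
```

View pics/w13.png

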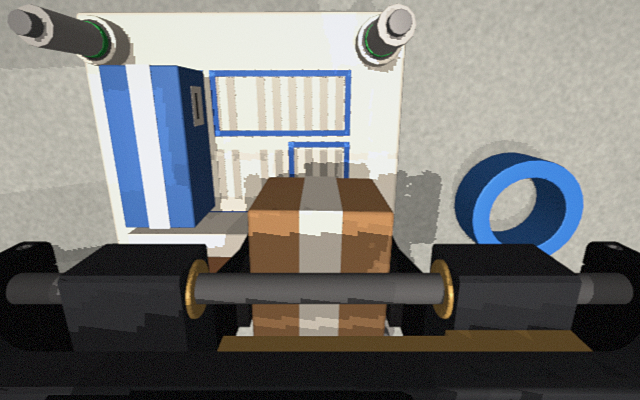

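View pics/s13.png

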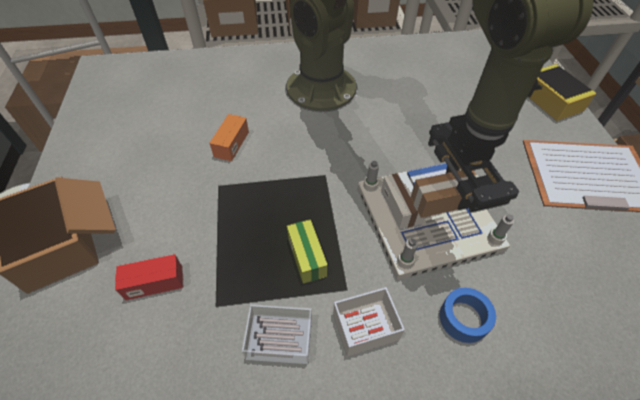

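Run:
```python
from h import *
d=manip.read_camera("wrist")
for z in(.2145,.1595):
  for x in(.035,.09): print(z,x,proj(d,[*dk(x,.03),z]).round())
g=cv2.imread("pics/s13.png")[130:290,350:530];cv2.imwrite("pics/s13c.png",cv2.resize(g,None,fx=4,fy=3.7,interpolation=cv2.INTER_CUBIC))
```

```text
0.2145 0.035 [[241. 206.]]
0.2145 0.09 [[391. 206.]]
0.1595 0.035 [[264. 173.]]
0.1595 0.09 [[369. 173.]]
```

View pics/s13c.png

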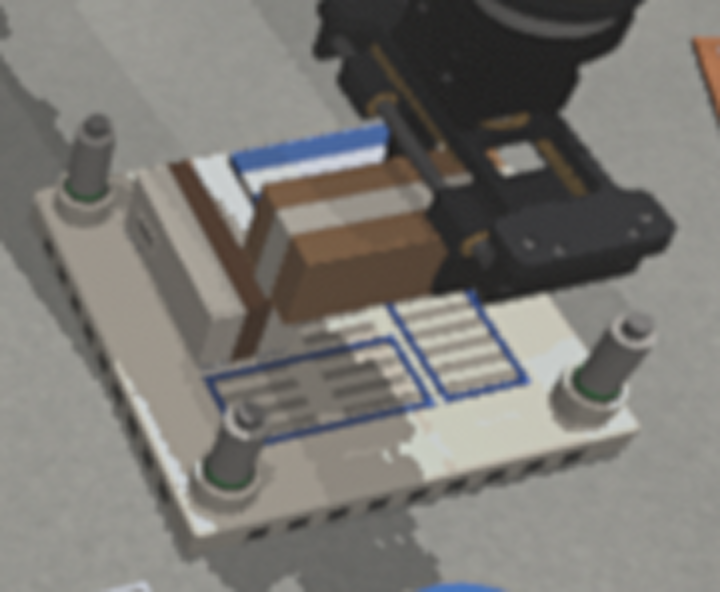

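Call:
drive_tool([
  [40, 0, -0.5, 0, 0, 0, -1],
  [80, 0, -0.5, 0, 0, 0, -1],
  [105, 0, -0.5, 0, 0, 0, -1],
  [115, 0, -0.5, 0, 0, 0, -1],
  [120, 0, -0.5, 0, 0, 0, -1],
  [124, 0, -0.5, 0, 0, 0, -1],
  [126, 0, -0.5, 0, 0, 0, -1],
  [127.5, 0, -0.5, 0, 0, 0, -1],
  [127.5, 0, -0.5, 0, 0, 0, -1],
  [127.5, 0, -0.5, 0, 0, 0, -1],
])

```text
t: 46.1
position: [0.5968, 0.1927, 0.0434]
orientation: [6.7, 89.8, 15.1]
force: [0.0, 0.9, -2.8]
width: 0.627
```

Run:
```python
from h import *
st();to([*dk(.0625,-.03+.022),.0415],8.4)
```

```text
t 46.1 p [0.5968 0.1927 0.0434] F [ 0.02  0.88 -2.81] w 0.627 j [-37.  24.  20.  98. -10.  59.  -5.]
to [0.5965 0.1922 0.0415] jaw 8.4 shift [ 1.9 -0.4 -0.3] rot [ 0.     0.003 -0.   ] | alt [-3.141e+00  1.000e-03  5.000e-03] j7 -4.7 t 46.1
```

Call:
drive_tool([
  [1, 0, 0, 0, 0, 0, -1],
  [2, 0, 0, 0, 0, 0, -1],
  [2, 0, 0, 0, 0, 0, -1],
  [2, 0, 0, 0, 0, 0, 0.6],
  [2, 0, 0, 0, 0, 0, 1],
  [2, 0, 0, 0, 0, 0, 1],
  [2, 0, 0, 0, 0, 0, 1],
  [2, 0, 0, 0, 0, 0, 1],
  [-30, 0, 0, 0, 0, 0, 1],
  [-80, 0, 0, 0, 0, 0, 1],
  [-128, 0, 0, 0, 0, 0, 1],
  [-128, 0, 0, 0, 0, 0, 1],
  [-128, 0, 0, 0, 0, 0, 1],
])

```text
t: 47.4
position: [0.597, 0.1928, 0.1725]
orientation: [12.5, 89.7, 20.9]
force: [0.3, -0.4, -0.4]
width: 1.006
```

Run:
```python
from h import *
st()
d=manip.read_camera("top")
cartons(d,roi=(295,140,430,275))
to([*gp((604.7,-109.9),10.8,-22),.17],100.8)
```

```text
t 47.4 p [0.597  0.1928 0.1725] F [ 0.33 -0.39 -0.45] w 1.006 j [-38.  17.  22.  91.  -7.  72.  -7.]
rect [316, 150, 28, 48, 942] c 604.6 -109.9 size 122.2 55.3 long axis deg 10.8 hsv [ 32. 139. 210.]
to [ 0.5831 -0.114   0.17  ] jaw 100.8 shift [ 3.000e-01 -3.013e+02 -5.750e+01] rot [ 1.529e+00  1.000e-03 -2.000e-03] | alt [-1.612e+00  2.000e-03  1.000e-03] j7 -6.8 t 47.45
```

Call:
drive_tool([
  [0, -28, -5, -0.14, 0, 0, 1],
  [0, -55, -11, -0.28, 0, 0, 1],
  [0, -82, -16, -0.42, 0, 0, 1],
  [0, -110, -21, -0.56, 0, 0, 1],
  [0, -137, -26, -0.7, 0, 0, 1],
  [0, -164, -31, -0.84, 0, 0, 1],
  [0, -191, -36, -0.98, 0, 0, 1],
  [0, -218, -42, -1.12, 0, 0, 1],
  [0, -245, -47, -1.26, 0, 0, 1],
  [0, -272, -52, -1.4, 0, 0, 1],
  [10, -301, -57, -1.54, 0, 0, 1],
  [25, -301, -57, -1.612, 0, 0, 1],
  [32, -301, -57, -1.612, 0, 0, 1],
  [32, -301, -57, -1.612, 0, 0, 1],
  [32, -301, -57, -1.612, 0, 0, 1],
  [32, -301, -57, -1.612, 0, 0, 1],
  [32, -301, -57, -1.612, 0, 0, 1],
])

```text
t: 49.15
position: [0.5844, -0.113, 0.1393]
orientation: [-93.8, 89.8, 7.1]
force: [-0.0, 0.7, -0.1]
width: 0.999
```

Run:
```python
from h import *
st()
d=manip.read_camera("wrist");cv2.imwrite("pics/w14.png",d["frame"])
to([*gp((604.7,-109.9),10.8,-22),.015],100.8)
d=manip.read_camera("top");cv2.imwrite("pics/t14.png",d["frame"])
cartons(d,z=.085,roi=(160,140,290,260));print((dk(.0625,-.03)*1e3).round(1))
```

```text
t 49.15 p [ 0.5844 -0.113   0.1393] F [-0.01  0.69 -0.13] w 0.999 j [ -9.  15.  20.  98.  -6.  68. 114.]
to [ 0.5831 -0.114   0.015 ] jaw 100.8 shift [124.2   1.7  -0.6] rot [ 0.    -0.     0.003] | alt [-3.141 -0.005 -0.   ] j7 113.8 t 49.2
rect [197, 158, 53, 71, 2061] c 537.5 160.3 size 180.6 121.9 long axis deg 8.2 hsv [ 18.  20. 192.]
rect [177, 207, 50, 27, 1065] c 467.0 210.6 size 121.3 56.2 long axis deg -81.8 hsv [106. 120. 188.]
[599.7 170.5]
```

View pics/w14.png

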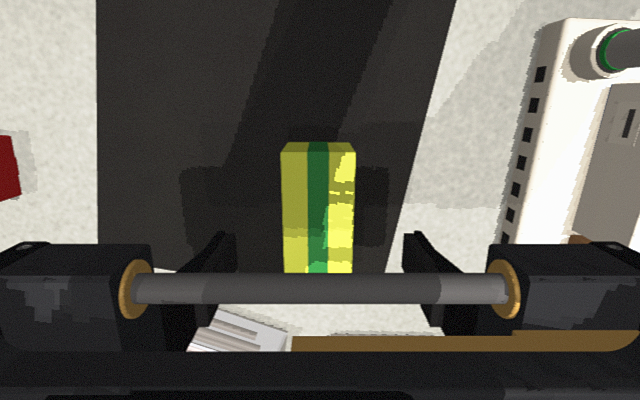

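Call:
drive_tool([
  [40, 1, 0, 0, 0, 0, 1],
  [80, 1, 0, 0, 0, 0, 1],
  [110, 1, 0, 0, 0, 0, 1],
  [124, 1, 0, 0, 0, 0, 1],
  [124, 1, 0, 0, 0, 0, 1],
  [124, 1, 0, 0, 0, 0, 1],
  [124, 1, 0, 0, 0, 0, 1],
  [124, 1, 0, 0, 0, 0, -1],
  [124, 1, 0, 0, 0, 0, -1],
  [124, 1, 0, 0, 0, 0, -1],
  [124, 1, 0, 0, 0, 0, -1],
  [124, 1, 0, 0, 0, 0, -1],
  [124, 1, 0, 0, 0, 0, -1],
  [124, 1, 0, 0, 0, 0, -1],
  [124, 1, 0, 0, 0, 0, -1],
], grip_force=40)

```text
t: 50.75
position: [0.5832, -0.1138, 0.0148]
orientation: [-93.4, 89.9, 7.4]
force: [-0.1, -0.5, 2.4]
width: 0.628
```

Run:
```python
from h import *
st();to([*dk(.03-.022,.0625),.17],98.4)
```

```text
t 50.75 p [ 0.5832 -0.1138  0.0148] F [-0.06 -0.51  2.44] w 0.628 j [ -8.  23.  19. 104.  -9.  54. 116.]
to [0.5323 0.254  0.17  ] jaw 98.4 shift [-155.3  -19.1  370.8] rot [ 0.042 -0.     0.002] | alt [-3.1e+00 -3.0e-03 -0.0e+00] j7 116.3 t 50.75
```

Call:
drive_tool([
  [-45, 0, 0, 0, 0, 0, -1],
  [-90, 0, 0, 0, 0, 0, -1],
  [-135, 0, 0, 0, 0, 0, -1],
  [-158, -2, 40, 0.02, 0, 0, -1],
  [-158, -4, 85, 0.042, 0, 0, -1],
  [-158, -7, 130, 0.042, 0, 0, -1],
  [-158, -9, 175, 0.042, 0, 0, -1],
  [-158, -11, 220, 0.042, 0, 0, -1],
  [-158, -14, 265, 0.042, 0, 0, -1],
  [-158, -16, 310, 0.042, 0, 0, -1],
  [-158, -18, 355, 0.042, 0, 0, -1],
  [-157, -19, 371, 0.042, 0, 0, -1],
  [-155, -19, 371, 0.042, 0, 0, -1],
  [-155, -19, 371, 0.042, 0, 0, -1],
  [-155, -19, 371, 0.042, 0, 0, -1],
  [-155, -19, 371, 0.042, 0, 0, -1],
  [-155, -19, 371, 0.042, 0, 0, -1],
])

```text
t: 52.45
position: [0.5326, 0.2528, 0.1699]
orientation: [-92.8, 89.9, 5.5]
force: [1.0, -0.2, -2.1]
width: 0.629
```

Run:
```python
from h import *
st();to([*dk(.03-.022,.0625),.0435],98.4)
d=manip.read_camera("wrist");cv2.imwrite("pics/w15.png",d["frame"])
for z in(.2130,.158):
  for y in(.035,.09): print(z,y,proj(d,[*dk(-.03,y),z]).round())
```

```text
t 52.45 p [0.5326 0.2528 0.1699] F [ 0.98 -0.18 -2.09] w 0.629 j [-34.  13.   7.  97.  -2.  71.  72.]
to [0.5323 0.254  0.0435] jaw 98.4 shift [126.4   0.4   1.2] rot [-0.003 -0.     0.002] | alt [3.139 0.004 0.   ] j7 71.5 t 52.45
0.213 0.035 [[249. 205.]]
0.213 0.09 [[399. 204.]]
0.158 0.035 [[270. 172.]]
0.158 0.09 [[375. 172.]]
```

View pics/w15.png

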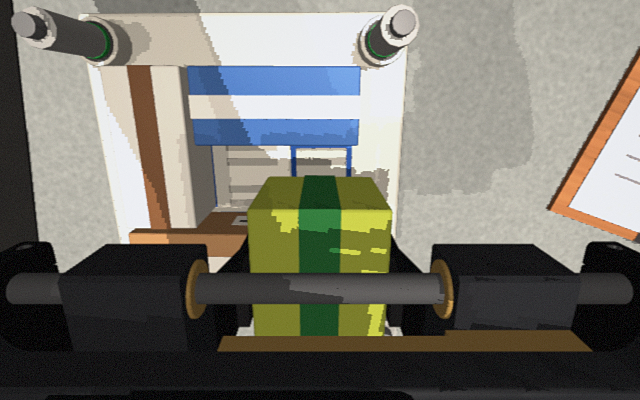

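Call:
drive_tool([
  [40, 0, 0, 0, 0, 0, -1],
  [80, 0, 0, 0, 0, 0, -1],
  [105, 0, 0, 0, 0, 0, -1],
  [115, 0, 0, 0, 0, 0, -1],
  [120, 0, 0, 0, 0, 0, -1],
  [124, 0, 0, 0, 0, 0, -1],
  [126, 0, 0, 0, 0, 0, -1],
  [127, 0, 0, 0, 0, 0, -1],
  [127, 0, 0, 0, 0, 0, -1],
  [127, 0, 0, 0, 0, 0, -1],
])

```text
t: 53.5
position: [0.5327, 0.2545, 0.0433]
orientation: [-81.8, 89.8, 16.6]
force: [-0.6, -1.2, -2.9]
width: 0.628
```

Run:
```python
from h import *
st();to([*dk(.03-.022,.0625),.042],98.4)
```

```text
t 53.5 p [0.5327 0.2545 0.0433] F [-0.56 -1.19 -2.93] w 0.628 j [-34.  20.   7. 103.  -3.  57.  72.]
to [0.5323 0.254  0.042 ] jaw 98.4 shift [ 1.3  0.5 -0.4] rot [-0.     0.     0.003] | alt [ 3.141e+00  5.000e-03 -1.000e-03] j7 72.3 t 53.5
```

Setting down, opening, rising, then retreating toward the near-left so the top camera sees the deck.

Call:
drive_tool([
  [1, 0, 0, 0, 0, 0, -1],
  [1.5, 0, 0, 0, 0, 0, -1],
  [1.5, 0, 0, 0, 0, 0, -1],
  [1.5, 0, 0, 0, 0, 0, 0.6],
  [1.5, 0, 0, 0, 0, 0, 1],
  [1.5, 0, 0, 0, 0, 0, 1],
  [1.5, 0, 0, 0, 0, 0, 1],
  [1.5, 0, 0, 0, 0, 0, 1],
  [-30, 0, 0, 0, 0, 0, 1],
  [-80, 0, 0, 0, 0, 0, 1],
  [-128, 0, 0, 0, 0, 0, 1],
  [-150, 0, 0, 0, 0, 0, 1],
  [-150, 0, 0, 0, 0, 0, 1],
])

```text
t: 54.8
position: [0.5344, 0.2554, 0.1976]
orientation: [-72.3, 89.4, 26.1]
force: [0.4, -0.2, -0.2]
width: 0.997
```

Call:
drive_tool([
  [0, 0, -50, 0, 0, 0, 1],
  [0, 0, -100, 0, 0, 0, 1],
  [0, 0, -150, 0, 0, 0, 1],
  [0, 0, -200, 0, 0, 0, 1],
  [0, 0, -250, 0, 0, 0, 1],
  [0, 0, -300, 0, 0, 0, 1],
  [0, 0, -350, 0, 0, 0, 1],
  [0, 0, -400, 0, 0, 0, 1],
  [0, 0, -400, 0, 0, 0, 1],
  [0, 0, -400, 0, 0, 0, 1],
  [0, 0, -400, 0, 0, 0, 1],
])

```text
t: 55.9
position: [0.59, -0.1398, 0.1914]
orientation: [-15.3, 89.9, 83.2]
force: [0.0, 0.8, -0.1]
width: 1.001
```

Run:
```python
from h import *
st()
d=manip.read_camera("top");cv2.imwrite("pics/t16.png",d["frame"]);cv2.imwrite("pics/t16c.png",cv2.resize(d["frame"][135:265,150:285],None,fx=4.4,fy=4.4,interpolation=cv2.INTER_CUBIC))
hs=cv2.cvtColor(d["frame"],cv2.COLOR_BGR2HSV)
for n,lo,hi in(("yel",(20,80,60),(75,255,255)),("blue",(100,60,60),(125,255,255))):
    pass
cartons(d,z=.085,roi=(160,140,290,260))
for q in((-.03,-.0625),(.0625,-.03),(.03,.0625),(-.0625,.03)):
    c=dk(*q);print(q,(c*1e3).round(1))
d=manip.read_camera("scene");cv2.imwrite("pics/s16.png",d["frame"]);cv2.imwrite("pics/s16c.png",cv2.resize(d["frame"][135:285,345:520],None,fx=4,fy=4,interpolation=cv2.INTER_CUBIC))
```

```text
t 55.9 p [ 0.59   -0.1398  0.1914] F [ 0.    0.82 -0.08] w 1.001 j [ -8.  14.  23.  93.  -6.  74. 114.]
rect [197, 158, 53, 71, 2062] c 537.5 160.4 size 180.6 121.6 long axis deg 8.2 hsv [ 18.   23.5 191. ]
rect [173, 162, 26, 49, 1051] c 554.1 256.2 size 121.8 57.1 long axis deg 8.2 hsv [ 33. 150. 195.]
rect [177, 207, 50, 27, 1066] c 467.2 210.6 size 121.5 55.9 long axis deg -81.9 hsv [106. 124. 187.]
(-0.03, -0.0625) [513.  124.8]
(0.0625, -0.03) [599.7 170.5]
(0.03, 0.0625) [554.  257.2]
(-0.0625, 0.03) [467.3 211.5]
```

View pics/t16c.png

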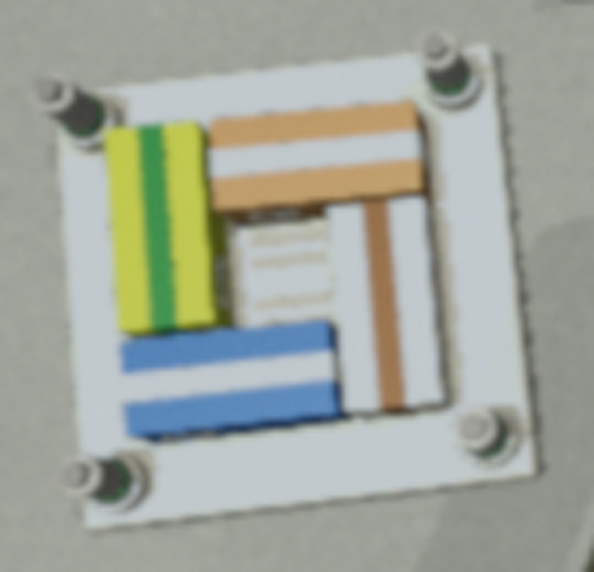

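View pics/s16c.png

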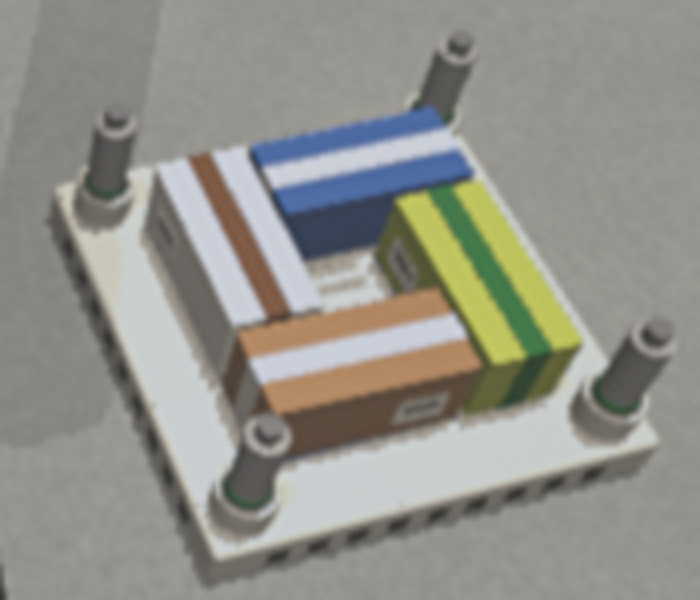

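View pics/t16.png

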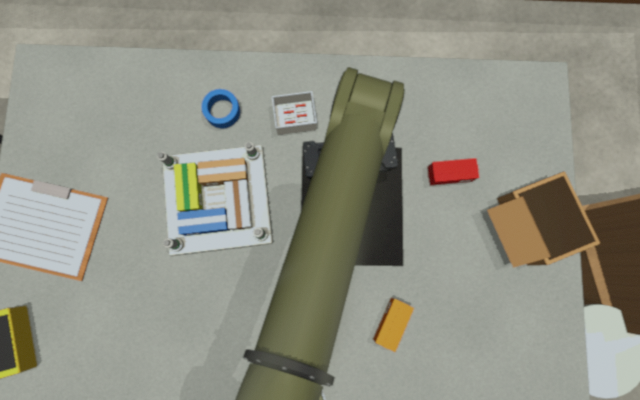

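All four cartons sit within about 1 mm of their outlines, all four green bands are visible, and the arm is clear. Handing in.

Run:
```python
from h import *
print(manip.sign_off());st()
```

```text
the job is handed in; nothing more can be done
None
the job is handed in; nothing more can be done
```

The four posts are proved and left drawn up, and all four cartons lie in the pinwheel on the deck. I handed the job in just after t = 56 s of the 192 s allowed; no verdict was reported.

- **Posts:** Each was pulled up in small steps, and the last readings were 14.4, 14.0, 14.5 and 15.0 N. On the second post the pull dropped to 8.7 N partway, most likely the grip slackening, so I pulled it again to 14.0 N. Green bands showed on all four before any carton was moved, and again in the last pictures.
- **Cartons:** The blue carton was knocked aside while I was working on the posts, so I measured it again before picking it up. The last top view put the white, blue and yellow-green cartons within about 1 mm of their outlines' middles. The brown one merged with the white one in that view. The pair measured 181 x 122 mm (180 x 120 mm expected) and sat within 1 mm of where it should be, so I judged brown from that.
- **Angles and height:** Long axes are within 1° of the outlines, and the depth readings put the carton tops at the height of a carton lying flat on the deck (85 mm).
- **Bystanders:** I did not go near the tape or the boxes. The tape and anchor box looked unmoved in the last top view, but the arm hid the bolt box there. I last saw it clearly, where it belonged, while the brown carton was being placed.
- **Disagreement:** The first deck position differed by 2–3 mm between the two cameras. I used a middle value, and the wrist camera's view of the posts agreed with it to about 2 pixels.

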